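# Load and lock the bead carrier

## Robot

A 7-joint arm with a two-finger parallel gripper is mounted at the origin on the work surface. World frame = base frame: x ahead of the robot, y to its left, z up, the work surface at z = 0. Lengths are in m, angles in rad, forces in N, time in s.
With the tool pointing down it reaches from about 0.425 to 0.875 m from the base axis. Payload 4.7 kg.
Tool frame: the origin (TCP) lies at the very end of the fingers, on their centre line; the grasp point (between the pads) lies 19 mm behind it; z points along the fingers, y is the line along which they close (so a half turn about z gives the same grasp; the last joint's range is limited). The gripper opens to 87 mm and grips with 3 to 60 N. Pads are 19 mm wide; open, the fingers measure 117 mm over their backs; the gripper's body (75 mm by 190 mm) begins 51 mm behind the grasp point.
Start: joints at [-1.311, 0.321, -0.07, 1.45, 0.023, 1.371, -0.057], TCP at [0.158, 0.63, 0.223] pointing down, gripper open.
Joint ranges: [-2.86, 2.86], [-0.3, 2.09], [-1.38, 1.24], [0.06, 2.45], [-1.56, 4.7], [0.09, 2.05], [-2.69, 2.69]. Speed limits (rad/s): [2.57, 2.57, 3.14, 3.14, 3.14, 3.14, 3.14].

## Interface

Orientations are given as a rotation vector (axis times angle).
In Python, from bench import ctrl, vision gives the robot as it stands.
- The arm moves only by the tool jog_arm, never from a script. Its argument "increments" is a list of rows, each an object of numbers: "tx", "ty", "tz": the shift along the tool's x, y, z in mm; "wx", "wy", "wz": the turn, a rotation vector about the tool's x, y, z in rad; "gripper": the opening, from 0 (shut) to 1 (fully open). In form: [{"tx": .., "ty": .., "tz": .., "wx": .., "wy": .., "wz": .., "gripper": ..}, ...]. A call has exactly 5 rows; each row is the pose to reach, as a shift and turn from the pose commanded when the call began, along the tool's axes at that moment; what a row does not reach only later rows make up. A row lasts 1/12 s, in which the tool goes at most 41.7 mm and 7.16 degrees, less where a joint would pass 70% of its speed; a pose out of reach is approached as far as the arm can. A call with a gripper value outside its range is refused whole. The fingers move at their own pace and stop on an object; "grip_force" is the grip in N (left out, the last holds). Time passes only in rows, so rows that repeat a pose let the fingers close, or fill a call up. It gives the time, the measured TCP pose, the force, the opening and the grip force at its end, in the units of the state.
- ctrl.get_state(): the state, without advancing time (a new reading comes with each control period).
- vision.get_image(name): name is "scene" or "top" or "wrist"; returns a dict with "color" (480x640x3 uint8, blue, green, red), "fx", "fy", "cx", "cy" (pixels), "extrinsics" (4x4, takes a point from world to camera coordinates). Camera axes: x right, y down, z forward; pixel columns grow to the right and rows downward; lengths in m; the calibration is good to about 2 mm. The wrist camera is an equidistant fisheye: a pixel r from the principal point sees the ray r / f radians off the axis. A picture is of the moment at which its call begins. There is no depth.
- ctrl.close_job(): hands the job in; it is judged then, once.
Trained networks look in the newest picture that a camera, given by its name, has taken for a name from the list of things; names that differ only in an ending like _2 or _b are one class to them, and where a whole thing is asked for, a point or a joint stands for the part that bears it (a point fixed in the world has none). Each returns a list of dicts, best first, with "conf" (0 to 1); they miss things now and then, are a little off and sometimes report something else, mostly with a low value. They report only what shows in the picture. A call takes as long as a camera call. They do not tell look-alikes from the thing itself.
- vision.spot_in(camera, thing): "bbox" ([left, top, right, bottom] in pixels, round what is visible of it).
The state is a dict: "time": time; "joint_positions": joint angles; "qd": joint speeds; "joint_torque": joint torques, N m; "position": TCP position; "tool_rot": TCP orientation; "ft_force": force on the tool from outside, world axes, zero at the start; "torque": the same for the moment, N m; "grip_width": opening from 0.0 (shut) to 1.0 (fully open); "grip_force": force on a finger pad.
Only numpy, scipy, OpenCV 4.12 (cv2) and the standard library are available. Lean on these libraries where they do the work, as an engineer would, in place of code of your own. Each camera call takes 0.05 s, during which the arm holds its last target. There are 200 camera calls.

## Task

Get the bead carrier ready for the kiln: press every bead rod on the table down into a row of its own until it snaps home between its pair of spring clips, then fold the stiff cover fully shut over them. Last, fit a locking knob on each of the two spindles and turn it there by feel until its hidden slot drops over the blade and the knob sits fully down; leave the jars, cup, bowl, tools and clay as they are.

Things in the scene. Friction and masses are not known exactly. Their poses are not given: they have to be found in the camera images.
- carrier: the bead carrier, fixed plywood tray 200 x 200 mm, origin at the centre of its underside; x from the open front to the hinge side, y to its left. Floor 8 mm thick, walls 6 mm thick and up to 58 mm at left, right and back. Three rows of white saddles and steel clips (55 mm apart), each for one rod lying along the carrier's y; locking spindles beside the left and right walls.
- row1 (a point): front row: where a snapped-home rod's centre lies (rod along carrier y), 36 mm above the table. Saddles 58 mm left and right (floor 6 mm below the rod axis; cheeks flare to 24 mm wide, 13 mm above it) centre the rod. Sprung clips at both ends: press the rod straight down between them, 10 to 20 N in all; the last 20 mm of travel spreads each about 4 mm, then they close over the ends.
- row2 (a point): middle row, otherwise as row1. Clips are flared upwards: 158 mm apart at their tops (20 mm above this point), 142 mm at the throat (6 mm above it). Any rod fits any row, one to a row.
- row3 (a point): back row, otherwise as row1; 60 mm in front of the cover's hinge
- cover (a joint): angle of the blue cover panel (200 x 200 x 6 mm, 0.25 kg), rad: 0 fully shut (flat, top face 66 mm above the table), grows as it opens; 1.6 to 1.9 at the start (upright or leaning back). Stiff hinge: stays where left, takes 2 to 4 N at its edge. Closed fingertips can push it over from its outer (back) face and press it down.
- cover_hinge (a point): middle of the cover's hinge axis (along the carrier's y) on the carrier's back edge, 60 mm above the table, 100 mm behind the carrier's middle. At angle a the free edge lies 200 mm off: cos(a) towards the front, sin(a) up. The axis lies in the panel's inner face; the outer face is 6 mm off it.
- cover_edge (a point): middle of the cover's free edge, mid-thickness (moves with the cover)
- post_left (a point): on the left spindle's axis, at the top of its collar (32 mm wide), 68 mm above the table. Above it: a blade 35 x 15 mm, 10 mm high, then a round pilot 13 mm thick, 18 mm high, with tapered tip. The blade's direction varies, is not reported, and fits every half turn; the spindle turns only above 1 N m. Seated knobs overlap the shut cover's edge.
- post_right (a point): the same on the right spindle. A knob set on either spindle stands on the blade, centred by the pilot, underside 78 mm above the table; turned under light pressure to within about 0.1 rad of the blade, it drops 10 mm until its underside lies on the collar. Either knob fits either spindle.
- rod1: bead rod: steel rod 12 mm thick, 150 mm long along its own y, ends chamfered 3 mm at 45 degrees; square glazed beads (blue and white), 28 x 28 mm, fixed over the middle 100 mm. Origin at its centre (14 mm up when on the table); 0.15 to 0.3 kg. Grip across the middle beads. Same end for end and in quarter turns. May be absent.
- rod2: bead rod: steel rod 12 mm thick, 150 mm long along its own y, ends chamfered 3 mm at 45 degrees; square glazed beads (terracotta and white), 28 x 28 mm, fixed over the middle 100 mm. Origin at its centre (14 mm up when on the table); 0.15 to 0.3 kg. Grip across the middle beads. Same end for end and in quarter turns. May be absent.
- rod3: bead rod: steel rod 12 mm thick, 150 mm long along its own y, ends chamfered 3 mm at 45 degrees; square glazed beads (green and white), 28 x 28 mm, fixed over the middle 100 mm. Origin at its centre (14 mm up when on the table); 0.15 to 0.3 kg. Grip across the middle beads. Same end for end and in quarter turns. May be absent.
- knob1: loose orange locking knob, 0.15 kg, origin at centre of underside, z up: flange 62 mm wide, 10 mm thick; hub 47 mm wide up to 34 mm; on top a grip bar 56 mm long along x, 14 mm thick along y, 34 to 58 mm above the underside. Hidden beneath: slot 40 x 19 mm, 10 mm deep, then a blind bore 15 mm wide, 20 mm deeper. Starts upright on the table.
- knob2: loose orange locking knob, 0.15 kg, origin at centre of underside, z up: flange 62 mm wide, 10 mm thick; hub 47 mm wide up to 34 mm; on top a grip bar 56 mm long along x, 14 mm thick along y, 34 to 58 mm above the underside. Hidden beneath: slot 40 x 19 mm, 10 mm deep, then a blind bore 15 mm wide, 20 mm deeper. Starts upright on the table.
- glaze_jar: bystander: amber glaze jar with black cap, 60 mm in diameter, 90 mm tall, origin under its foot; leave it standing where it is
- glaze_jar2: bystander: blue glaze jar with white cap, 64 mm in diameter, 100 mm tall; origin under its foot; leave it
- water_cup: bystander: terracotta cup, 80 mm wide, 90 mm tall; origin under its foot; leave it
- dish: bystander: white bowl 100 mm wide, 30 mm tall, behind the carrier; origin under its foot; leave it
- wood_tool: bystander: slim modelling tool 150 mm long lying along its y, 12 mm thick, behind the carrier; origin on its underside; leave it
- loop_tool: bystander: loop tool 145 mm long lying along its y, 14 mm thick; origin on its underside; leave it
- clay_block: bystander: grey clay block 100 x 130 x 60 mm behind the carrier; origin under its centre; leave it
Mind the look-alikes: they are no part of the job. What is shaped like the rod2 but red is not meant. Leave any turquoise look-alike of the rod3 alone.

How it is judged:
On the way, in this order (a step that is already met when the one before it is completed fails the run):
1. every rod present is snapped home in a row of the open carrier (((horizontal distance between rod1 and row1 below 0.006 m and z of rod1 in the frame of row1 between -0.004 and 0.004 m) or (horizontal distance between rod1 and row2 below 0.006 m and z of rod1 in the frame of row2 between -0.004 and 0.004 m) or (horizontal distance between rod1 and row3 below 0.006 m and z of rod1 in the frame of row3 between -0.004 and 0.004 m)) and angle between the y axis of each of rod1, rod2, rod3 and the y axis of carrier, either way round below 0.08 rad and ((horizontal distance between rod2 and row1 below 0.006 m and z of rod2 in the frame of row1 between -0.004 and 0.004 m) or (horizontal distance between rod2 and row2 below 0.006 m and z of rod2 in the frame of row2 between -0.004 and 0.004 m) or (horizontal distance between rod2 and row3 below 0.006 m and z of rod2 in the frame of row3 between -0.004 and 0.004 m)) and ((horizontal distance between rod3 and row1 below 0.006 m and z of rod3 in the frame of row1 between -0.004 and 0.004 m) or (horizontal distance between rod3 and row2 below 0.006 m and z of rod3 in the frame of row2 between -0.004 and 0.004 m) or (horizontal distance between rod3 and row3 below 0.006 m and z of rod3 in the frame of row3 between -0.004 and 0.004 m)) and value of joint cover above 0.5 rad), for 0.2 s.
2. the cover is shut over the rods (((horizontal distance between rod1 and row1 below 0.006 m and z of rod1 in the frame of row1 between -0.004 and 0.004 m) or (horizontal distance between rod1 and row2 below 0.006 m and z of rod1 in the frame of row2 between -0.004 and 0.004 m) or (horizontal distance between rod1 and row3 below 0.006 m and z of rod1 in the frame of row3 between -0.004 and 0.004 m)) and angle between the y axis of each of rod1, rod2, rod3 and the y axis of carrier, either way round below 0.08 rad and ((horizontal distance between rod2 and row1 below 0.006 m and z of rod2 in the frame of row1 between -0.004 and 0.004 m) or (horizontal distance between rod2 and row2 below 0.006 m and z of rod2 in the frame of row2 between -0.004 and 0.004 m) or (horizontal distance between rod2 and row3 below 0.006 m and z of rod2 in the frame of row3 between -0.004 and 0.004 m)) and ((horizontal distance between rod3 and row1 below 0.006 m and z of rod3 in the frame of row1 between -0.004 and 0.004 m) or (horizontal distance between rod3 and row2 below 0.006 m and z of rod3 in the frame of row2 between -0.004 and 0.004 m) or (horizontal distance between rod3 and row3 below 0.006 m and z of rod3 in the frame of row3 between -0.004 and 0.004 m)) and value of joint cover below 0.06 rad), for 0.2 s.
At the end, for the whole second after the job is handed in: Every rod present lies home (within 6 mm sideways, 4 mm in height and 0.08 rad of a row), the cover is shut (under 0.06 rad), and each knob rests upright on a spindle of its own, dropped over the blade (underside within 4 mm of the collar, 5 mm of the axis, tilt under 0.08 rad) (all of step 2 and ((horizontal distance between knob1 and post_left below 0.005 m and z of knob1 in the frame of post_left below 0.004 m) or (horizontal distance between knob1 and post_right below 0.005 m and z of knob1 in the frame of post_right below 0.004 m)) and angle between each of knob1, knob2's own z axis and vertical below 0.08 rad and linear speed of each of knob1, knob2 below 0.03 m/s and ((horizontal distance between knob2 and post_left below 0.005 m and z of knob2 in the frame of post_left below 0.004 m) or (horizontal distance between knob2 and post_right below 0.005 m and z of knob2 in the frame of post_right below 0.004 m)) and velocity of joint cover below 0.05 rad/s); the robot touches nothing.
It fails at once if a jar, cup, bowl, tool or the clay block is moved by more than 6 cm or tipped over (distance of any of glaze_jar, glaze_jar2, water_cup, dish, wood_tool, loop_tool, clay_block from where it was at the start of the episode above 0.06 m or angle between any of glaze_jar, glaze_jar2, water_cup, dish, wood_tool, loop_tool, clay_block's own z axis and vertical above 0.6 rad).
Of rod1, rod2, rod3 only 2 to 3 are there at a start; the rules pass over those that are not, and their reading is None.
At some moment in a run one of rod1, rod2, rod3, knob1, knob2 may be knocked a few centimetres aside while the robot is not near it.
It also fails if it takes over 210 s, if anything falls off the work surface, if the arm or the gripper's body presses on something with over 40 N, if the wrist force passes 120 N, or if a joint passes its speed limit or range.

## Working session

There is one attempt and no reset: what is moved stays moved. The work goes in short steps, Python scripts to look and compute and a tool call to move; the robot and the scene stay as the last step left them, time stands still between calls to the robot, and variables do not carry over. Pictures are saved under pics/ and viewed, at most 14 in all, crops included, and the job is handed in when it is done.

Besides the shell and the picture viewer there is one more tool, called as name([rows], argument=value, ...), one row to a line, values as JSON. jog_arm: Moves the arm, as the interface text tells. Its arguments: {"type":"object","properties":{"increments":{"type":"array"},"grip_force":{"type":"number"}},"required":["increments"]}

```bash
ls; mkdir -p pics; cat > h.py <<'E'
import numpy as np, cv2
from scipy.spatial.transform import Rotation as R
from bench import ctrl, vision
def img(n,save=None):
    d=vision.get_image(n)
    if save: cv2.imwrite('pics/'+save,d['color'])
    return d
def ray(d,u,v,fish=False):
    E=np.array(d['extrinsics']);x=(u-d['cx'])/d['fx'];y=(v-d['cy'])/d['fy']
    if fish:
        r=np.hypot(x,y);k=np.sin(r)/r if r>1e-9 else 1;c=np.array([x*k,y*k,np.cos(r)])
    else: c=np.array([x,y,1.])
    return -E[:3,:3].T@E[:3,3], E[:3,:3].T@c
def at(d,u,v,z,fish=False):
    o,r=ray(d,u,v,fish);return o+r*(z-o[2])/r[2]
def proj(d,p,fish=False):
    E=np.array(d['extrinsics']);c=E[:3,:3]@np.array(p)+E[:3,3]
    if fish:
        t=np.arctan2(np.hypot(c[0],c[1]),c[2]);n=np.hypot(c[0],c[1]);return d['cx']+d['fx']*t*c[0]/n,d['cy']+d['fy']*t*c[1]/n
    return d['cx']+d['fx']*c[0]/c[2],d['cy']+d['fy']*c[1]/c[2]
def tool(p):
    s=ctrl.get_state();return R.from_rotvec(s['tool_rot']).inv().apply(np.array(p)-s['position'])*1000
E
python3 - <<'E'
from h import *
np.set_printoptions(precision=4,suppress=True)
s=ctrl.get_state();print(s)
print(R.from_rotvec(s['tool_rot']).as_matrix())
for n in('top','scene'):
    d=img(n,n+'1.png');o,r=ray(d,320,240);print(n,d['fx'],o,r)
    if n=='top':
        for t in ['carrier','rod1','rod2','rod3','knob1','knob2','post_left','post_right','cover','glaze_jar','glaze_jar2','water_cup','dish','loop_tool']:
            for b in vision.spot_in('top',t)[:4]:
                x=b['bbox'];print(t,round(b['conf'],2),np.round(x),at(d,(x[0]+x[2])/2,(x[1]+x[3])/2,.02)[:2])
E
```

```text
pics
{'time': 0.0, 'joint_positions': array([-1.3109,  0.3218, -0.0701,  1.4517,  0.0226,  1.3708, -0.0569]), 'qd': array([-0.0011,  0.0006,  0.0013, -0.0004, -0.0008, -0.0011, -0.0007]), 'joint_torque': array([  0.0003, -49.1275,  -0.4036, -31.2531,  -0.064 ,   0.0437,
         0.0002]), 'position': array([0.1581, 0.6299, 0.2215]), 'tool_rot': array([-0.385 , -3.1178,  0.003 ]), 'ft_force': array([ 0.7227,  0.4024, -0.2448]), 'torque': array([-0.0215,  0.0042,  0.0195]), 'grip_force': 0.0, 'grip_width': 0.9997168275574829}
[[-0.97    0.2433 -0.0003]
 [ 0.2433  0.97   -0.0019]
 [-0.0001 -0.0019 -1.    ]]
top 595.9689025984393 [0.2511 0.0231 1.6153] [ 0.1866 -0.0119 -0.9824]
carrier 0.9 [281. 169. 388. 292.] [ 0.5813 -0.0346]
rod1 0.87 [159. 254. 209. 283.] [0.4674 0.369 ]
rod1 0.82 [127. 321. 184. 334.] [0.3095 0.4345]
rod1 0.6 [128. 167. 156. 217.] [0.6789 0.4978]
rod1 0.55 [170. 216. 228. 240.] [0.5811 0.3353]
rod2 0.87 [159. 254. 209. 283.] [0.4674 0.369 ]
rod2 0.82 [127. 321. 184. 334.] [0.3095 0.4345]
rod2 0.6 [128. 167. 156. 217.] [0.6789 0.4978]
rod2 0.55 [170. 216. 228. 240.]
[... 581 characters left out ...]
 170. 373. 217.] [ 0.6856 -0.029 ]
post_right 0.67 [277. 172. 389. 294.] [ 0.5749 -0.0323]
cover 0.67 [290. 168. 373. 217.] [ 0.6883 -0.0262]
cover 0.41 [277. 169. 390. 294.] [ 0.5788 -0.032 ]
glaze_jar 0.97 [109. 236. 138. 262.] [0.5188 0.5355]
glaze_jar 0.86 [447. 208. 467. 241.] [ 0.6053 -0.372 ]
glaze_jar2 0.97 [109. 236. 138. 262.] [0.5188 0.5355]
glaze_jar2 0.86 [447. 208. 467. 241.] [ 0.6053 -0.372 ]
water_cup 0.64 [491. 201. 529. 235.] [ 0.6281 -0.5179]
water_cup 0.52 [290. 170. 372. 215.] [ 0.6881 -0.0255]
dish 0.92 [217. 156. 252. 188.] [0.7422 0.2444]
loop_tool 0.62 [503. 276. 524. 327.] [ 0.3975 -0.5178]
scene 486.79085361222855 [ 1.2043 -0.6516  0.9533] [-0.5053  0.5217 -0.6877]
```

```bash
python3 - <<'E'
import cv2
a=cv2.imread('pics/top1.png')[150:345,100:300];b=cv2.imread('pics/top1.png')[160:320,265:445]
cv2.imwrite('pics/a.png',cv2.resize(a,None,fx=3.05,fy=3.05,interpolation=cv2.INTER_CUBIC));cv2.imwrite('pics/b.png',cv2.resize(b,None,fx=3.7,fy=3.7,interpolation=cv2.INTER_CUBIC))
E
```

```text
(no output)
```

View pics/a.png

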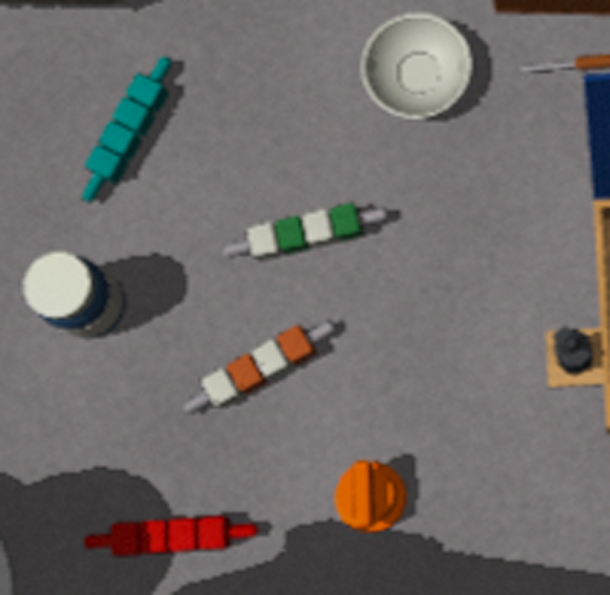

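View pics/b.png

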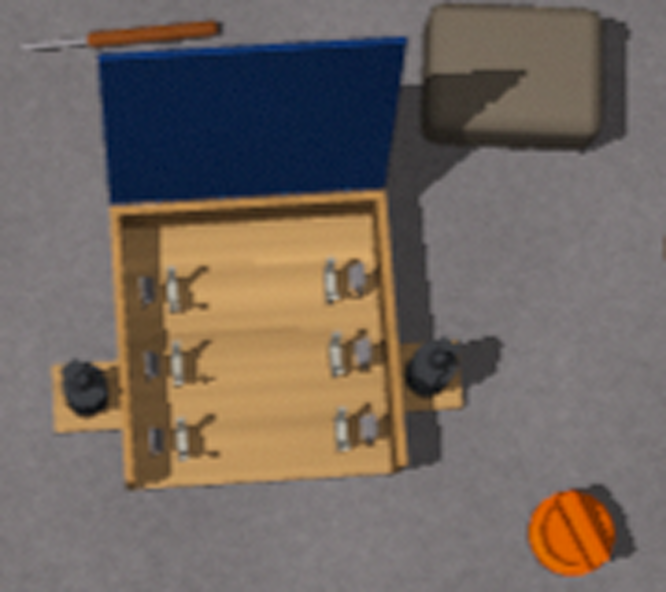

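View pics/scene1.png

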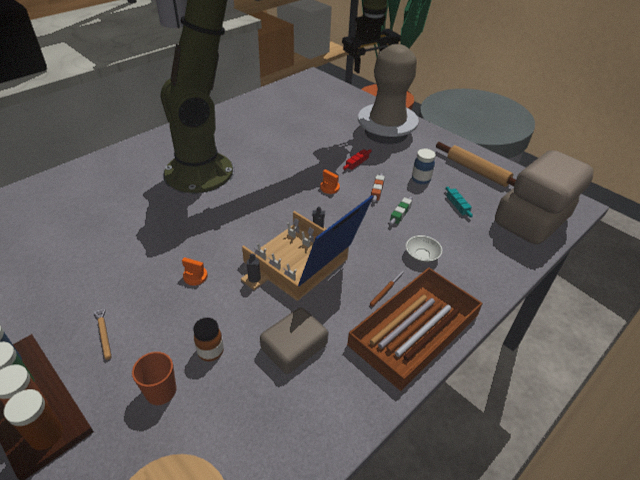

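Two real rods are present: terracotta at about (165-212, 257-283) and green at about (175-230, 220-232) in top. The red and turquoise ones are look-alikes. There are two orange knobs, the carrier opens towards the robot and the cover leans back.

```bash
cat >> h.py <<'E'
np.set_printoptions(precision=4,suppress=True)
def plan(p,yaw):
    """tool-axes shift (mm) and turn to have TCP at p, z down, tool y heading yaw (rad, world)"""
    s=ctrl.get_state();R0=R.from_rotvec(s['tool_rot'])
    y=np.array([np.cos(yaw),np.sin(yaw),0]);z=np.array([0,0,-1.])
    Rt=R.from_matrix(np.c_[np.cross(y,z),y,z])
    print('  t',np.round(R0.inv().apply(np.array(p)-s['position'])*1000,1),'w',np.round((R0.inv()*Rt).as_rotvec(),3),'yaw now',np.round(np.arctan2(*R0.as_matrix()[[1,0],1]),3))
E
python3 - <<'E'
from h import *
d=img('top')
A=lambda x,y,z:at(d,100+x/3.05,150+y/3.05,z)[:2]
B=lambda x,y,z:at(d,265+x/3.7,160+y/3.7,z)[:2]
for n,e in(('g',((228,250),(395,215))),('t',((190,405),(340,327)))):
    p,q=[A(*x,.014) for x in e];print(n,(p+q)/2,np.linalg.norm(p-q),np.arctan2(*(p-q)[::-1]))
print('front',B(130,488,.008),B(395,470,.008),'back wall top outer',B(112,207,.058),B(385,192,.058))
print('posts',B(86,385,.07),B(430,370,.07),'tips',B(85,372,.094),B(440,352,.094))
print('cover top',B(100,55,.25),B(405,40,.25))
print('knobs',A(370,495,.034),B(570,532,.034))
plan((.53,.33,.30),0.3)
E
```

```text
g [0.5869 0.3273] 0.15223638561095781 1.8054658840583064
t [0.4652 0.3616] 0.1474763939750988 2.084136835996924
front [0.4128 0.0545] [ 0.43   -0.1389] back wall top outer [0.6112 0.0716] [ 0.6267 -0.1262]
posts [0.4788 0.0862] [ 0.4947 -0.1574] tips [0.4844 0.0862] [ 0.5039 -0.1616]
cover top [0.6669 0.076 ] [ 0.6814 -0.1204]
knobs [0.352  0.2603] [ 0.3851 -0.2619]
  t [-433.8 -201.   -77.4] w [ 0.    -0.     1.025] yaw now 1.325
```

jog_arm([
  {"tx": -36, "ty": -17, "tz": -15},
  {"tx": -72, "ty": -34, "tz": -31},
  {"tx": -108, "ty": -50, "tz": -46},
  {"tx": -144, "ty": -67, "tz": -62},
  {"tx": -180, "ty": -84, "tz": -77},
])

```text
validation failed for argument at $.in...
```

jog_arm([
  {"tx": -36, "ty": -17},
  {"tx": -72, "ty": -34},
  {"tx": -108, "ty": -50},
  {"tx": -144, "ty": -67},
  {"tx": -180, "ty": -84},
])

```text
validation failed for argument at $.in...
```

jog_arm([
  {"tx": -15, "ty": -7, "wz": 0.1},
  {"tx": -30, "ty": -13, "wz": 0.2},
  {"tx": -45, "ty": -20, "wz": 0.3},
  {"tx": -60, "ty": -27, "wz": 0.4},
  {"tx": -74, "ty": -33, "wz": 0.51},
])

```text
validation failed for argument at $.in...
```

jog_arm([
  {"wz": 0.1},
  {"wz": 0.2},
  {"wz": 0.3},
  {"wz": 0.4},
  {"wz": 0.51},
])

```text
validation failed for argument at $.in...
```

```bash
python3 - <<'E'
from h import *
s=ctrl.get_state();print(s['time'],s['position'],s['ft_force'])
d=img('wrist','w1.png');print(d['fx'],d['cx'],d['cy'],ray(d,d['cx'],d['cy'],True))
for b in vision.spot_in('wrist','rod2'): print(b)
E
```

```text
0.85 [0.1582 0.6305 0.2226] [ 0.3552 -0.1989  0.141 ]
371.64829954431775 321.04217004433815 241.27340904012758 (array([0.0878, 0.6493, 0.3846]), array([ 0.2578, -0.0646, -0.964 ]))
{'bbox': [188.3, 351.0, 250.7, 386.1], 'conf': 0.86}
{'bbox': [1.2, 447.1, 20.7, 479.8], 'conf': 0.2}
```

View pics/w1.png

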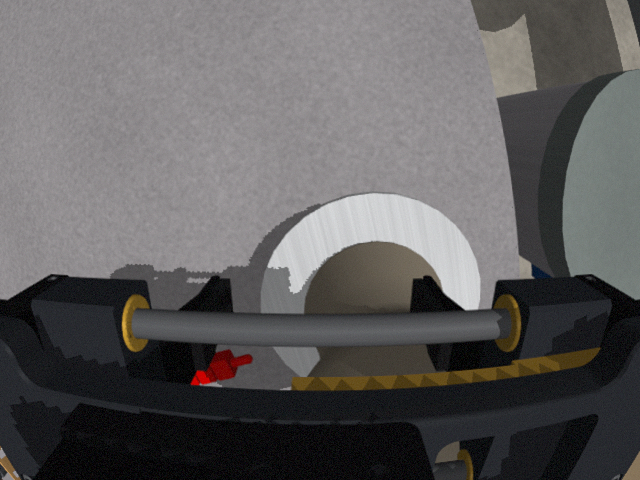

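The picture shows the fingers at the bottom (rows 280 and below), a white-rimmed pot near (370, 290), and the red look-alike at (220, 368). The moves were refused because of missing fields, so I'll resend full rows.

jog_arm([
  {"tx": 0, "ty": 0, "tz": -20, "wx": 0, "wy": 0, "wz": 0, "gripper": 1},
  {"tx": 0, "ty": 0, "tz": -40, "wx": 0, "wy": 0, "wz": 0, "gripper": 1},
  {"tx": 0, "ty": 0, "tz": -60, "wx": 0, "wy": 0, "wz": 0, "gripper": 1},
  {"tx": -20, "ty": -9, "tz": -77, "wx": 0, "wy": 0, "wz": 0, "gripper": 1},
  {"tx": -40, "ty": -19, "tz": -77, "wx": 0, "wy": 0, "wz": 0, "gripper": 1},
])

```text
time: 1.37
position: [0.1913, 0.6044, 0.3038]
tool_rot: [0.379, 3.118, 0.011]
ft_force: [0.8, 1.4, -0.2]
grip_width: 1.004
grip_force: 0.0
```

jog_arm([
  {"tx": -36, "ty": -17, "tz": 0, "wx": 0, "wy": 0, "wz": 0, "gripper": 1},
  {"tx": -72, "ty": -34, "tz": 0, "wx": 0, "wy": 0, "wz": 0, "gripper": 1},
  {"tx": -108, "ty": -50, "tz": 0, "wx": 0, "wy": 0, "wz": 0, "gripper": 1},
  {"tx": -144, "ty": -67, "tz": 0, "wx": 0, "wy": 0, "wz": 0, "gripper": 1},
  {"tx": -180, "ty": -84, "tz": 0, "wx": 0, "wy": 0, "wz": 0, "gripper": 1},
])

```text
time: 1.78
position: [0.3478, 0.4756, 0.2999]
tool_rot: [0.385, 3.118, 0.001]
ft_force: [-0.0, 0.8, 0.1]
grip_width: 0.999
grip_force: 0.0
```

jog_arm([
  {"tx": -36, "ty": -17, "tz": 0, "wx": 0, "wy": 0, "wz": 0, "gripper": 1},
  {"tx": -72, "ty": -34, "tz": 0, "wx": 0, "wy": 0, "wz": 0, "gripper": 1},
  {"tx": -108, "ty": -50, "tz": 0, "wx": 0, "wy": 0, "wz": 0, "gripper": 1},
  {"tx": -144, "ty": -67, "tz": 0, "wx": 0, "wy": 0, "wz": 0, "gripper": 1},
  {"tx": -180, "ty": -84, "tz": 0, "wx": 0, "wy": 0, "wz": 0, "gripper": 1},
])

```text
time: 2.2
position: [0.5019, 0.3504, 0.2999]
tool_rot: [0.385, 3.118, 0.001]
ft_force: [0.8, 0.4, -0.4]
grip_width: 1.002
grip_force: 0.0
```

jog_arm([
  {"tx": -10, "ty": -4, "tz": 0, "wx": 0, "wy": 0, "wz": 0.1, "gripper": 1},
  {"tx": -20, "ty": -8, "tz": 0, "wx": 0, "wy": 0, "wz": 0.2, "gripper": 1},
  {"tx": -30, "ty": -12, "tz": 0, "wx": 0, "wy": 0, "wz": 0.3, "gripper": 1},
  {"tx": -34, "ty": -15, "tz": 0, "wx": 0, "wy": 0, "wz": 0.4, "gripper": 1},
  {"tx": -34, "ty": -15, "tz": 0, "wx": 0, "wy": 0, "wz": 0.51, "gripper": 1},
])

```text
time: 2.62
position: [0.5314, 0.3271, 0.2996]
tool_rot: [1.17, 2.914, -0.001]
ft_force: [0.5, -0.2, 0.3]
grip_width: 1.0
grip_force: 0.0
```

jog_arm([
  {"tx": 0, "ty": 0, "tz": 0, "wx": 0, "wy": 0, "wz": 0.1, "gripper": 1},
  {"tx": 0, "ty": 0, "tz": 0, "wx": 0, "wy": 0, "wz": 0.2, "gripper": 1},
  {"tx": 0, "ty": 0, "tz": 0, "wx": 0, "wy": 0, "wz": 0.3, "gripper": 1},
  {"tx": 0, "ty": 0, "tz": 0, "wx": 0, "wy": 0, "wz": 0.4, "gripper": 1},
  {"tx": 0, "ty": 0, "tz": 0, "wx": 0, "wy": 0, "wz": 0.51, "gripper": 1},
])

```text
time: 3.03
position: [0.53, 0.329, 0.2996]
tool_rot: [-1.864, -2.529, -0.0]
ft_force: [0.2, 0.0, 0.1]
grip_width: 1.0
grip_force: 0.0
```

```bash
python3 - <<'E'
from h import *
s=ctrl.get_state();print(s['time'],s['position'],s['ft_force'])
d=img('wrist','w2.png')
for b in vision.spot_in('wrist','rod2'):
    x=b['bbox'];print(b,at(d,(x[0]+x[2])/2,(x[1]+x[3])/2,.014,True))
E
```

```text
3.0333 [0.53   0.329  0.2996] [0.2144 0.0123 0.1117]
{'bbox': [432.2, 64.8, 513.4, 155.9], 'conf': 0.95} [0.6762 0.5002 0.014 ]
{'bbox': [254.9, 98.1, 297.5, 215.8], 'conf': 0.82} [0.4625 0.3661 0.014 ]
{'bbox': [352.9, 155.4, 380.2, 269.2], 'conf': 0.78} [0.5876 0.3336 0.014 ]
{'bbox': [156.7, 18.2, 199.1, 132.8], 'conf': 0.64} [0.3117 0.4334 0.014 ]
```

View pics/w2.png

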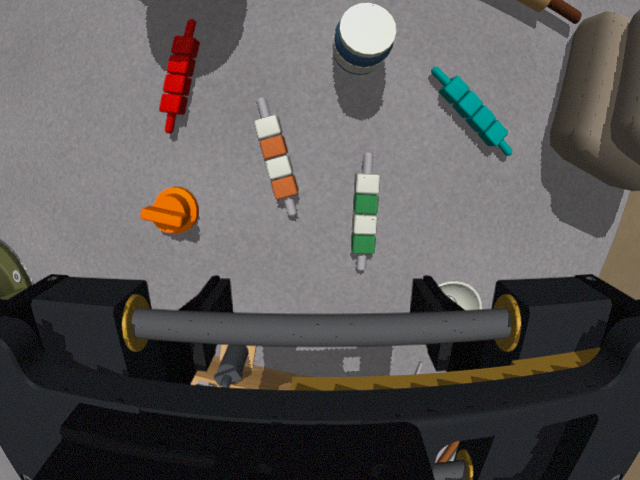

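The wrist view shows the green rod from (368, 155) to (361, 268), the terracotta rod from (262, 100) to (292, 213), and a knob at (175, 210).

```bash
python3 - <<'E'
from h import *
d=img('wrist')
for n,e in(('g',((368,155),(361,268))),('t',((262,100),(292,213)))):
    p,q=[at(d,*x,.014,True)[:2] for x in e];c=(p+q)/2;a=np.arctan2(*(p-q)[::-1]);print(n,c,np.linalg.norm(p-q),a)
    plan((*c,.003),a-np.pi/2)
E
```

```text
g [0.5858 0.3321] 0.14308145765012414 1.8393864915313718
  t [-13.9  54.2 296.6] w [0.    0.    0.039] yaw now 0.308
t [0.463  0.3664] 0.14302707807593668 2.120757117321103
  t [ 55.9 -52.5 296.6] w [ 0.     0.    -0.242] yaw now 0.308
```

```bash
python3 - <<'E'
from h import *
d=img('wrist')
im=d['color'].astype(int);hsv=cv2.cvtColor(d['color'],cv2.COLOR_BGR2HSV)
for n,roi,(h0,h1) in(('g',(340,395,140,275),(45,80)),('t',(245,310,90,220),(3,14))):
    x0,x1,y0,y1=roi;h=hsv[y0:y1,x0:x1]
    m=(h[...,0]>=h0)&(h[...,0]<=h1)&(h[...,1]>120)
    k,l,st,ce=cv2.connectedComponentsWithStats(m.astype('uint8'))
    print(n);P=[]
    for i in range(1,k):
        if st[i,4]>40:
            p=at(d,ce[i][0]+x0,ce[i][1]+y0,.026,True);P.append(p[:2]);print(st[i,4],ce[i]+[x0,y0],p)
    w=(h[...,1]<60)&(h[...,2]>170)
    k,l,st,ce=cv2.connectedComponentsWithStats(w.astype('uint8'))
    for i in range(1,k):
        if st[i,4]>80:
            p=at(d,ce[i][0]+x0,ce[i][1]+y0,.026,True);P.append(p[:2]);print('w',st[i,4],ce[i]+[x0,y0],p)
    print(np.mean(P,0))
E
```

```text
g
430 [365.6488 203.7651] [0.581  0.3453 0.026 ]
401 [362.4938 244.0748] [0.5938 0.2969 0.026 ]
w 391 [367.7494 183.2788] [0.5754 0.3693 0.026 ]
w 373 [365.0295 224.4665] [0.5886 0.3211 0.026 ]
[0.5847 0.3331]
t
470 [273.5149 146.1426] [0.4567 0.3778 0.026 ]
468 [284.4808 186.5021] [0.4829 0.3358 0.026 ]
w 394 [267.2437 125.4213] [0.4425 0.3991 0.026 ]
w 393 [278.2163 166.3003] [0.4689 0.3566 0.026 ]
[0.4628 0.3673]
```

jog_arm([
  {"tx": -4, "ty": 18, "tz": 35, "wx": 0, "wy": 0, "wz": 0.053, "gripper": 1},
  {"tx": -8, "ty": 36, "tz": 70, "wx": 0, "wy": 0, "wz": 0.053, "gripper": 1},
  {"tx": -12.6, "ty": 53.5, "tz": 105, "wx": 0, "wy": 0, "wz": 0.053, "gripper": 1},
  {"tx": -12.6, "ty": 53.5, "tz": 140, "wx": 0, "wy": 0, "wz": 0.053, "gripper": 1},
  {"tx": -12.6, "ty": 53.5, "tz": 175, "wx": 0, "wy": 0, "wz": 0.053, "gripper": 1},
])

```text
time: 3.65
position: [0.5857, 0.3323, 0.1227]
tool_rot: [1.922, 2.484, 0.0]
ft_force: [0.7, -0.2, 0.8]
grip_width: 1.001
grip_force: 0.0
```

jog_arm([
  {"tx": 0, "ty": 0, "tz": 35, "wx": 0, "wy": 0, "wz": 0, "gripper": 1},
  {"tx": 0, "ty": 0, "tz": 70, "wx": 0, "wy": 0, "wz": 0, "gripper": 1},
  {"tx": 0, "ty": 0, "tz": 100, "wx": 0, "wy": 0, "wz": 0, "gripper": 1},
  {"tx": 0, "ty": 0, "tz": 120, "wx": 0, "wy": 0, "wz": 0, "gripper": 1},
  {"tx": 0, "ty": 0, "tz": 120, "wx": 0, "wy": 0, "wz": 0, "gripper": 1},
])

```text
time: 4.07
position: [0.5841, 0.3329, 0.0025]
tool_rot: [-1.92, -2.485, 0.003]
ft_force: [0.3, -0.3, 1.3]
grip_width: 0.999
grip_force: 0.0
```

jog_arm([
  {"tx": 0, "ty": 0, "tz": 0, "wx": 0, "wy": 0, "wz": 0, "gripper": 0.1},
  {"tx": 0, "ty": 0, "tz": 0, "wx": 0, "wy": 0, "wz": 0, "gripper": 0.1},
  {"tx": 0, "ty": 0, "tz": 0, "wx": 0, "wy": 0, "wz": 0, "gripper": 0.1},
  {"tx": 0, "ty": 0, "tz": 0, "wx": 0, "wy": 0, "wz": 0, "gripper": 0.1},
  {"tx": 0, "ty": 0, "tz": 0, "wx": 0, "wy": 0, "wz": 0, "gripper": 0.1},
], grip_force=50)

```text
time: 4.48
position: [0.585, 0.3331, 0.0049]
tool_rot: [1.924, 2.483, 0.001]
ft_force: [-0.2, -0.0, 0.0]
grip_width: 0.705
grip_force: 0.0
```

jog_arm([
  {"tx": 0, "ty": 0, "tz": 0, "wx": 0, "wy": 0, "wz": 0, "gripper": 0.1},
  {"tx": 0, "ty": 0, "tz": 0, "wx": 0, "wy": 0, "wz": 0, "gripper": 0.1},
  {"tx": 0, "ty": 0, "tz": -30, "wx": 0, "wy": 0, "wz": 0, "gripper": 0.1},
  {"tx": 0, "ty": 0, "tz": -70, "wx": 0, "wy": 0, "wz": 0, "gripper": 0.1},
  {"tx": 0, "ty": 0, "tz": -110, "wx": 0, "wy": 0, "wz": 0, "gripper": 0.1},
])

```text
time: 4.9
position: [0.5837, 0.3324, 0.1145]
tool_rot: [-1.924, -2.483, 0.005]
ft_force: [0.5, 1.4, 0.1]
grip_width: 0.321
grip_force: 0.0
```

jog_arm([
  {"tx": 0, "ty": 0, "tz": -40, "wx": 0, "wy": 0, "wz": 0, "gripper": 0.1},
  {"tx": 0, "ty": 0, "tz": -80, "wx": 0, "wy": 0, "wz": 0, "gripper": 0.1},
  {"tx": 0, "ty": 0, "tz": -120, "wx": 0, "wy": 0, "wz": 0, "gripper": 0.1},
  {"tx": 0, "ty": 0, "tz": -150, "wx": 0, "wy": 0, "wz": 0, "gripper": 0.1},
  {"tx": 0, "ty": 0, "tz": -150, "wx": 0, "wy": 0, "wz": 0, "gripper": 0.1},
])

```text
time: 5.32
position: [0.5878, 0.3343, 0.2736]
tool_rot: [1.922, 2.48, 0.02]
ft_force: [0.1, -0.8, 0.4]
grip_width: 0.107
grip_force: 0.0
```

jog_arm([
  {"tx": 0, "ty": 0, "tz": 30, "wx": 0, "wy": 0, "wz": 0, "gripper": 0.65},
  {"tx": 0, "ty": 0, "tz": 60, "wx": 0, "wy": 0, "wz": 0, "gripper": 0.65},
  {"tx": 0, "ty": 0, "tz": 90, "wx": 0, "wy": 0, "wz": 0, "gripper": 0.65},
  {"tx": 0, "ty": 0, "tz": 120, "wx": 0, "wy": 0, "wz": 0, "gripper": 0.65},
  {"tx": 0, "ty": 0, "tz": 150, "wx": 0, "wy": 0, "wz": 0, "gripper": 0.65},
])

```text
time: 5.73
position: [0.5845, 0.3329, 0.1131]
tool_rot: [-1.924, -2.483, -0.001]
ft_force: [0.4, -0.3, -0.4]
grip_width: 0.402
grip_force: 0.0
```

jog_arm([
  {"tx": 0, "ty": 0, "tz": 30, "wx": 0, "wy": 0, "wz": 0, "gripper": 0.65},
  {"tx": 0, "ty": 0, "tz": 60, "wx": 0, "wy": 0, "wz": 0, "gripper": 0.65},
  {"tx": 0, "ty": 0, "tz": 90, "wx": 0, "wy": 0, "wz": 0, "gripper": 0.65},
  {"tx": 0, "ty": 0, "tz": 110, "wx": 0, "wy": 0, "wz": 0, "gripper": 0.65},
  {"tx": 0, "ty": 0, "tz": 110, "wx": 0, "wy": 0, "wz": 0, "gripper": 0.65},
])

```text
time: 6.15
position: [0.584, 0.3326, 0.0023]
tool_rot: [-1.924, -2.483, 0.003]
ft_force: [-0.6, 0.6, 1.3]
grip_width: 0.638
grip_force: 0.0
```

jog_arm([
  {"tx": 0, "ty": 0, "tz": 0, "wx": 0, "wy": 0, "wz": 0, "gripper": 0.1},
  {"tx": 0, "ty": 0, "tz": 0, "wx": 0, "wy": 0, "wz": 0, "gripper": 0.1},
  {"tx": 0, "ty": 0, "tz": 0, "wx": 0, "wy": 0, "wz": 0, "gripper": 0.1},
  {"tx": 0, "ty": 0, "tz": 0, "wx": 0, "wy": 0, "wz": 0, "gripper": 0.1},
  {"tx": 0, "ty": 0, "tz": 0, "wx": 0, "wy": 0, "wz": 0, "gripper": 0.1},
], grip_force=50)

```text
time: 6.57
position: [0.5849, 0.3331, 0.0049]
tool_rot: [1.925, 2.483, 0.001]
ft_force: [-0.6, -0.1, -1.0]
grip_width: 0.359
grip_force: 0.0
```

jog_arm([
  {"tx": 0, "ty": 0, "tz": 0, "wx": 0, "wy": 0, "wz": 0, "gripper": 0.1},
  {"tx": 0, "ty": 0, "tz": 0, "wx": 0, "wy": 0, "wz": 0, "gripper": 0.1},
  {"tx": 0, "ty": 0, "tz": 0, "wx": 0, "wy": 0, "wz": 0, "gripper": 0.1},
  {"tx": 0, "ty": 0, "tz": 0, "wx": 0, "wy": 0, "wz": 0, "gripper": 0.1},
  {"tx": 0, "ty": 0, "tz": 0, "wx": 0, "wy": 0, "wz": 0, "gripper": 0.1},
])

```text
time: 6.98
position: [0.5849, 0.3331, 0.0049]
tool_rot: [1.925, 2.483, 0.001]
ft_force: [-1.1, -0.8, 1.4]
grip_width: 0.313
grip_force: 50.0
```

jog_arm([
  {"tx": 0, "ty": 0, "tz": -30, "wx": 0, "wy": 0, "wz": 0, "gripper": 0.1},
  {"tx": 0, "ty": 0, "tz": -70, "wx": 0, "wy": 0, "wz": 0, "gripper": 0.1},
  {"tx": 0, "ty": 0, "tz": -110, "wx": 0, "wy": 0, "wz": 0, "gripper": 0.1},
  {"tx": 0, "ty": 0, "tz": -150, "wx": 0, "wy": 0, "wz": 0, "gripper": 0.1},
  {"tx": 0, "ty": 0, "tz": -190, "wx": 0, "wy": 0, "wz": 0, "gripper": 0.1},
])

```text
time: 7.4
position: [0.5842, 0.3325, 0.1957]
tool_rot: [-1.925, -2.483, 0.002]
ft_force: [0.6, 0.4, -2.1]
grip_width: 0.322
grip_force: 50.0
```

jog_arm([
  {"tx": -15, "ty": -7, "tz": -35, "wx": 0, "wy": 0, "wz": 0, "gripper": 0.1},
  {"tx": -35, "ty": -15, "tz": -70, "wx": 0, "wy": 0, "wz": 0, "gripper": 0.1},
  {"tx": -60, "ty": -26, "tz": -95, "wx": 0, "wy": 0, "wz": 0, "gripper": 0.1},
  {"tx": -90, "ty": -39, "tz": -105, "wx": 0, "wy": 0, "wz": 0, "gripper": 0.1},
  {"tx": -125, "ty": -54, "tz": -105, "wx": 0, "wy": 0, "wz": 0, "gripper": 0.1},
])

```text
time: 7.82
position: [0.5645, 0.1992, 0.3027]
tool_rot: [1.92, 2.484, 0.008]
ft_force: [-0.0, -0.4, -2.4]
grip_width: 0.319
grip_force: 50.0
```

jog_arm([
  {"tx": -37, "ty": -16, "tz": 0, "wx": 0, "wy": 0, "wz": 0, "gripper": 0.1},
  {"tx": -74, "ty": -32, "tz": 0, "wx": 0, "wy": 0, "wz": 0, "gripper": 0.1},
  {"tx": -111, "ty": -48, "tz": 0, "wx": 0, "wy": 0, "wz": 0, "gripper": 0.1},
  {"tx": -148, "ty": -64, "tz": 0, "wx": 0, "wy": 0, "wz": 0, "gripper": 0.1},
  {"tx": -185, "ty": -80, "tz": 0, "wx": 0, "wy": 0, "wz": 0, "gripper": 0.1},
])

```text
time: 8.23
position: [0.5313, -0.0025, 0.2991]
tool_rot: [-1.924, -2.483, -0.0]
ft_force: [1.1, 0.1, -1.6]
grip_width: 0.319
grip_force: 50.0
```

jog_arm([
  {"tx": -37, "ty": -16, "tz": 0, "wx": 0, "wy": 0, "wz": 0.04, "gripper": 0.1},
  {"tx": -74, "ty": -32, "tz": 0, "wx": 0, "wy": 0, "wz": 0.08, "gripper": 0.1},
  {"tx": -111, "ty": -48, "tz": 0, "wx": 0, "wy": 0, "wz": 0.12, "gripper": 0.1},
  {"tx": -148, "ty": -64, "tz": 0, "wx": 0, "wy": 0, "wz": 0.168, "gripper": 0.1},
  {"tx": -185, "ty": -80, "tz": 0, "wx": 0, "wy": 0, "wz": 0.168, "gripper": 0.1},
])

```text
time: 8.65
position: [0.4999, -0.2015, 0.2993]
tool_rot: [-2.128, -2.31, -0.001]
ft_force: [1.9, -0.2, -1.5]
grip_width: 0.316
grip_force: 50.0
```

```bash
python3 - <<'E'
from h import *
s=ctrl.get_state();print(s['time'],s['position'],s['grip_width'],s['qd'].round(2))
d=img('wrist','w3.png');d=img('wrist','w3.png')
np.savez('w3.npz',**{k:d[k] for k in d})
c,s_=np.cos(.083),np.sin(.083)
C=np.array([.52,-.035]);f=lambda x,y,z:(C[0]+c*x-s_*y,C[1]+s_*x+c*y,z)
for x,y,z in((-100,100,8),(-100,-100,8),(100,100,58),(100,-100,58),(-15,0,36)):
    print((x,y,z),proj(d,f(x/1e3,y/1e3,z/1e3),True))
E
```

```text
8.65 [ 0.4999 -0.2015  0.2993] 0.3156533477562213 [ 0.55  0.28  0.5  -0.2  -0.19  0.    1.11]
(-100, 100, 8) (np.float64(268.337508282341), np.float64(-13.385269127561571))
(-100, -100, 8) (np.float64(269.20800314712835), np.float64(140.1920988926696))
(100, 100, 58) (np.float64(439.21211366076074), np.float64(-25.007351313158637))
(100, -100, 58) (np.float64(444.4055896178479), np.float64(141.23020311809395))
(-15, 0, 36) (np.float64(339.6323057944965), np.float64(53.04822600865464))
```

View pics/w3.png

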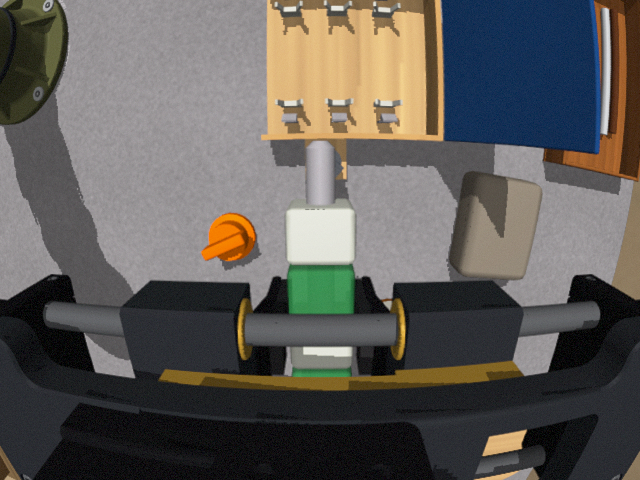

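The view fits the estimate: front right corner at (264, 138), right saddles at (290, 102), (340, 102) and (386, 103), left saddles at (290, 8), (337, 8) and (384, 9). The gripped green rod is straight at column 320.

```bash
python3 - <<'E'
from h import *
z=np.load('w3.npz');d={k:z[k] for k in z}
c,s_=np.cos(.083),np.sin(.083);C=np.array([.52,-.035]);M=np.array([[c,s_],[-s_,c]])
g=lambda p:M@(p[:2]-C)*1000
for n,u,v,h in(('sR1',290,102,.045),('sR2',340,102,.045),('sR3',386,103,.045),('sL1',290,8,.045),('sL2',337,8,.045),('sL3',384,9,.045),('cR1',290,118,.054),('cR2',340,118,.054),('cR3',387,118,.054),('wallR',264,139,.058),('wallR2',441,139,.058),('back',442,60,.058)):
    p=at(d,u,v,h,True);print(n,p[:2],g(p))
im=d['color'][0:200,240:460];cv2.imwrite('pics/w3c.png',cv2.resize(im,None,fx=3.4,fy=2.9,interpolation=cv2.INTER_CUBIC))
E
```

```text
sR1 [ 0.4542 -0.0984] [-70.8365 -57.7324]
sR2 [ 0.5091 -0.0947] [-15.7686 -58.6081]
sR3 [ 0.5603 -0.0908] [ 35.4987 -58.9115]
sL1 [0.4457 0.0131] [-70.059   54.1061]
sL2 [0.4982 0.0164] [-17.4895  53.0017]
sL3 [0.5511 0.0213] [35.6438 53.5607]
cR1 [ 0.4562 -0.1169] [-70.3663 -76.3318]
cR2 [ 0.5101 -0.1133] [-16.3945 -77.1625]
cR3 [ 0.5612 -0.1083] [ 34.9674 -76.4743]
wallR [ 0.4298 -0.1413] [-98.6906 -98.4842]
wallR2 [ 0.6237 -0.1244] [ 95.8988 -97.6814]
back [ 0.6179 -0.0343] [97.6193 -7.3987]
```

View pics/w3c.png

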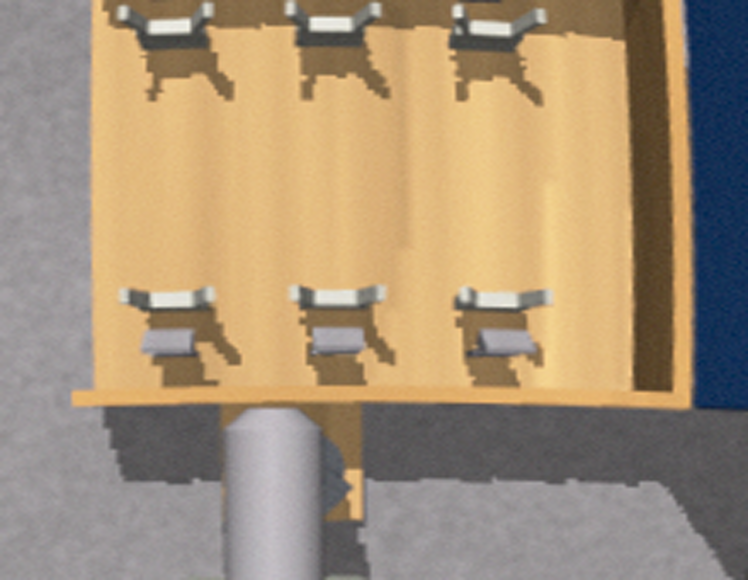

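```bash
python3 - <<'E'
from h import *
from scipy.optimize import least_squares
z=np.load('w3.npz');d={k:z[k] for k in z}
P=[];Q=[]
for y,rows in((58,[((125,12),(208,10)),((290,9),(376,9)),((458,13),(541,15))]),(-58,[((124,295),(210,294)),((294,293),(381,293)),((464,296),(547,297))])):
    for x,pr in zip((-70,-15,40),rows):
        for s,q in zip((-11.5,11.5),pr): P.append((x+s,y,48));Q.append((240+q[0]/3.4,q[1]/2.9))
for x,y,zz,u,v in((100,-100,58,690,408),(-100,-100,58,73,402),(100,0,58,690,180)): 
    if y: P.append((x,y,zz));Q.append((240+u/3.4,v/2.9))
P=np.array(P)/1000.;Q=np.array(Q)
def res(p,dz=True):
    c,s=np.cos(p[2]),np.sin(p[2]);zo=p[3] if len(p)>3 else 0
    return np.concatenate([np.subtract(proj(d,(p[0]+c*a-s*b,p[1]+s*a+c*b,h+zo),True),q) for (a,b,h),q in zip(P,Q)])
for x0 in([.52,-.035,.083],[.52,-.035,.083,0]):
    r=least_squares(res,x0);print(r.x,np.sqrt(np.mean(r.fun**2)),r.fun.reshape(-1,2).round(1).tolist())
E
```

```text
[ 0.5185 -0.0348  0.0787] 1.4449474162545513 [[1.7, -0.0], [-2.1, -0.2], [2.5, -0.3], [-2.1, -0.0], [2.2, -0.4], [-2.1, 0.2], [2.1, 0.0], [-2.3, -0.2], [2.3, -0.2], [-2.3, -0.1], [2.2, -0.5], [-1.8, -0.1], [-0.1, 0.5], [-0.4, 1.2]]
[ 0.5185 -0.0348  0.0787  0.0003] 1.4445428479373943 [[1.7, -0.1], [-2.1, -0.2], [2.5, -0.3], [-2.1, -0.1], [2.3, -0.4], [-2.0, 0.2], [2.0, 0.1], [-2.3, -0.2], [2.3, -0.2], [-2.3, -0.1], [2.2, -0.5], [-1.8, -0.1], [-0.0, 0.6], [-0.4, 1.2]]
```

```bash
python3 - <<'E'
from h import *
z=np.load('w3.npz');d={k:z[k] for k in z}
s=ctrl.get_state();print(s['position'],s['time']);R0=R.from_rotvec(s['tool_rot'])
for l,n in(((75,0,-9.1),'end'),((75,0,-15),'end top'),((50,-14,-23),'bead edge L'),((50,14,-23),'bead edge R'),((25,14,-23.1),'b2')):
    print(n,proj(d,s['position']+R0.apply(np.array(l)/1e3),True))
c,t=np.cos(.0787),np.sin(.0787)
for n,x in(('row1',-70),('row2',-15),('row3',40)):
    p=(.5185+c*x/1e3,-.0348+t*x/1e3,.15);print(n,p);plan(p,.0787)
E
```

```text
[ 0.4976 -0.2089  0.2998] 8.75
end (np.float64(323.54073790574597), np.float64(130.02892656126392))
end top (np.float64(323.6403028337127), np.float64(129.61097343268767))
bead edge L (np.float64(286.6191677021106), np.float64(195.60201073691076))
bead edge R (np.float64(360.688653838668), np.float64(195.69553925639661))
b2 (np.float64(359.0266764609335), np.float64(258.7104393184226))
row1 (np.float64(0.4487166672845264), np.float64(-0.04030331492116475), 0.15)
  t [172.2 -36.7 149.1] w [-0.001  0.004 -0.008] yaw now 0.071
row2 (np.float64(0.503546428703827), np.float64(-0.035979281768821016), 0.15)
  t [172.6  18.3 149.1] w [-0.001  0.004 -0.008] yaw now 0.071
row3 (np.float64(0.5583761901231277), np.float64(-0.03165524861647728), 0.15)
  t [173.1  73.3 149. ] w [-0.001  0.004 -0.008] yaw now 0.071
```

```bash
python3 - <<'E'
from h import *
z=np.load('w3.npz');d0={k:z[k] for k in z}
d=img('wrist','w4.png');s=ctrl.get_state();print(s['position'],s['qd'].round(3),s['time']);R0=R.from_rotvec(s['tool_rot'])
for l,n in(((75,0,-9.1),'end'),((50,-14,-23),'bead edge L'),((50,14,-23),'bead edge R')):
    print(n,proj(d,s['position']+R0.apply(np.array(l)/1e3),True))
c,t=np.cos(.0787),np.sin(.0787);g=cv2.cvtColor(d['color'],cv2.COLOR_BGR2GRAY);g0=cv2.cvtColor(d0['color'],cv2.COLOR_BGR2GRAY)
for x,y in((-70,-58),(-15,-58),(40,-58)):
    p=(.5185+c*x/1e3-t*y/1e3,-.0348+t*x/1e3+c*y/1e3,.045);a=np.array(proj(d0,p,True));b=np.array(proj(d,p,True))
    i=a.round().astype(int);T=g0[i[1]-20:i[1]+20,i[0]-22:i[0]+22];m=cv2.matchTemplate(g,T,cv2.TM_CCOEFF_NORMED);q=np.array(cv2.minMaxLoc(m)[3])+[22,20]-i
    print('shift seen',q,'predicted',b-a)
col=g[120:240,322];print(col.tolist())
print(g[215,275:370].tolist())
E
```

```text
[ 0.4991 -0.2043  0.2995] [-0.044  0.004 -0.083  0.004 -0.043  0.004 -0.017] 8.8
end (np.float64(324.37166771675584), np.float64(127.60501846038878))
bead edge L (np.float64(287.88359563323246), np.float64(193.10564521841255))
bead edge R (np.float64(361.92156954433153), np.float64(192.813198068868))
shift seen [-1  3] predicted [-1.0118  3.6115]
shift seen [-1  3] predicted [-1.0616  3.5465]
shift seen [-1  3] predicted [-1.0741  3.4414]
[184, 183, 182, 183, 184, 184, 182, 182, 181, 183, 182, 181, 183, 182, 184, 181, 181, 180, 180, 181, 184, 188, 187, 186, 186, 189, 188, 185, 187, 184, 186, 187, 186, 185, 184, 183, 187, 185, 186, 183, 188, 186, 185, 184, 187, 186, 186, 186, 184, 185, 185, 185, 185, 186, 185, 181, 185, 186, 185, 186, 183, 186, 187, 189, 184, 185, 185, 185, 184, 184, 184, 185, 185, 183, 186, 183, 185, 183, 188, 186, 185, 183, 186, 185, 176, 163, 155, 166, 191, 220, 231, 231, 230, 230, 232, 232, 231, 230, 231, 231, 232, 229, 231, 230, 230, 228, 231, 229, 228, 230, 230, 227, 229, 231, 230, 230, 229, 228, 228, 230]
[152, 151, 151, 150, 157, 155, 158, 160, 160, 141, 146, 182, 203, 211, 221, 227, 231, 232, 231, 232, 230, 232, 233, 229, 231, 232, 231, 232, 231, 232, 230, 232, 230, 232, 232, 230, 232, 232, 232, 231, 232, 230, 231, 231, 231, 231, 232, 232, 230, 231, 230, 230, 230, 231, 232, 231, 230, 230, 230, 231, 230, 231, 232, 231, 229, 231, 231, 232, 229, 230, 231, 229, 231, 230, 230, 223, 213, 196, 182, 165, 135, 127, 144, 151, 150, 147, 152, 151, 149, 148, 154, 153, 148, 148, 155]
```

```bash
python3 - <<'E'
from h import *
d=img('wrist');d=img('wrist');s=ctrl.get_state();print(s['position'],s['qd'].round(3),s['time']);R0=R.from_rotvec(s['tool_rot'])
E=d['extrinsics'];Tc=R0.inv().apply(-E[:3,:3].T@E[:3,3]-s['position']);print('cam in tool',Tc*1000)
im=d['color'].copy()
for l in((75,0,-9.1),(50,-14,-23),(50,14,-23),(25,14,-23),(25,-14,-23)):
    u,v=proj(d,s['position']+R0.apply(np.array(l)/1e3),True);print(l,u,v);cv2.drawMarker(im,(int(u+.5),int(v+.5)),(0,0,255),0,6,1)
cv2.imwrite('pics/w5c.png',cv2.resize(im[100:300,250:400],None,fx=4,fy=3,interpolation=cv2.INTER_CUBIC))
E
```

```text
[ 0.5009 -0.1992  0.2991] [-0.023  0.002 -0.031 -0.001 -0.001  0.001  0.001] 8.9
cam in tool [  72.0002   -0.4732 -162.0884]
(75, 0, -9.1) 322.18120262325573 133.84535885689573
(50, -14, -23) 285.58491099358264 199.68966856528192
(50, 14, -23) 359.3951317899967 199.4509931076914
(25, 14, -23) 358.0064360522838 262.05057149141476
(25, -14, -23) 287.3044419931173 262.3015853030922
```

View pics/w5c.png

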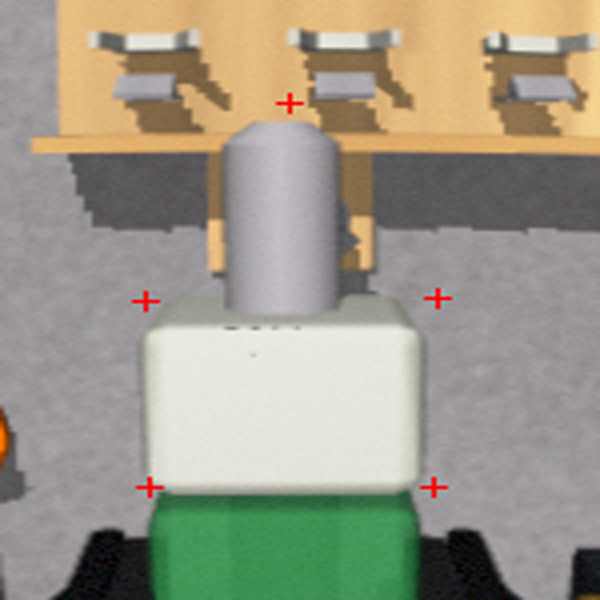

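The red marks are predictions for a centred rod. The bead boundary matches within 1 mm, and the rod sits about 1.5 mm back in tool x. Moving over row 2.

jog_arm([
  {"tx": 33, "ty": 3, "tz": 20, "wx": 0, "wy": 0, "wz": 0, "gripper": 0.1},
  {"tx": 66, "ty": 6, "tz": 40, "wx": 0, "wy": 0, "wz": 0, "gripper": 0.1},
  {"tx": 99, "ty": 10, "tz": 60, "wx": 0, "wy": 0, "wz": 0, "gripper": 0.1},
  {"tx": 132, "ty": 13, "tz": 80, "wx": 0, "wy": 0, "wz": 0, "gripper": 0.1},
  {"tx": 164, "ty": 16, "tz": 110, "wx": 0, "wy": 0, "wz": 0, "gripper": 0.1},
])

```text
time: 9.32
position: [0.5039, -0.0321, 0.1914]
tool_rot: [2.12, 2.317, 0.005]
ft_force: [1.4, -0.2, -1.5]
grip_width: 0.32
grip_force: 50.0
```

jog_arm([
  {"tx": 0, "ty": 0, "tz": 20, "wx": 0, "wy": 0, "wz": 0, "gripper": 0.1},
  {"tx": 0, "ty": 0, "tz": 50, "wx": 0, "wy": 0, "wz": 0, "gripper": 0.1},
  {"tx": 0, "ty": 0, "tz": 70, "wx": 0, "wy": 0, "wz": 0, "gripper": 0.1},
  {"tx": 0, "ty": 0, "tz": 70, "wx": 0, "wy": 0, "wz": 0, "gripper": 0.1},
  {"tx": 0, "ty": 0, "tz": 70, "wx": 0, "wy": 0, "wz": 0, "gripper": 0.1},
])

```text
time: 9.73
position: [0.5023, -0.035, 0.1204]
tool_rot: [-2.122, -2.314, 0.003]
ft_force: [0.3, 0.6, -0.7]
grip_width: 0.32
grip_force: 50.0
```

```bash
python3 - <<'E'
from h import *
d=img('wrist','w6.png');d=img('top','t6.png');s=ctrl.get_state();print(s['position'],s['qd'].round(3),s['time'],s['ft_force'])
plan((.5042,-.0345,.048),.0787)
E
```

```text
[ 0.5043 -0.0358  0.1226] [ 0.005 -0.011  0.008 -0.01  -0.001 -0.004  0.002] 9.8333 [ 1.0329 -0.6083 -1.0887]
  t [ 1.3 -0.2 74.6] w [ 0.002 -0.     0.007] yaw now 0.085
```

View pics/w6.png

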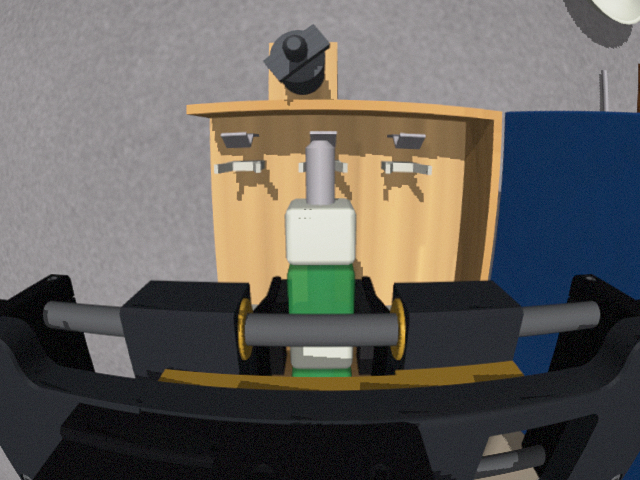

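Row 2's left clip at (323, 135) lines up with the rod at column 320. The left spindle's pilot is at (294, 44), with its blade running (268, 65) to (326, 35).

```bash
python3 - <<'E'
from h import *
d=img('wrist');s=ctrl.get_state();print(s['position'])
c,t=np.cos(.0787),np.sin(.0787);C=np.array([.5192,-.0348])
g=lambda p:np.array([[c,t],[-t,c]])@(p[:2]-C)*1000
for n,u,v,h in(('c1',238,135,.056),('c2',323,132,.056),('c3',408,136,.056),('pilot',294,44,.096),('bl1',268,66,.078),('bl2',326,36,.078),('bl3',274,75,.078),('bl4',316,26,.078),('wallL back',500,112,.058)):
    p=at(d,u,v,h,True);print(n,p[:2],g(p))
plan((.5042,-.0345,.048),.0787)
E
```

```text
[ 0.5046 -0.0361  0.1229]
c1 [0.4469 0.0383] [-66.3524  78.5469]
c2 [0.499  0.0435] [-13.9858  79.649 ]
c3 [0.5515 0.0467] [38.5841 78.7235]
pilot [0.4804 0.087 ] [-29.1272 124.5248]
bl1 [0.4655 0.0781] [-44.6485 116.8119]
bl2 [0.4958 0.0979] [-12.8529 134.0919]
bl3 [0.4693 0.0731] [-41.2522 111.4758]
bl4 [0.4898 0.1035] [-18.4013 140.1321]
wallL back [0.6119 0.072 ] [100.857   99.1877]
  t [ 1.6 -0.5 74.9] w [ 0.003 -0.     0.006] yaw now 0.085
```

jog_arm([
  {"tx": 1.5, "ty": -0.5, "tz": 20, "wx": 0, "wy": 0, "wz": 0.006, "gripper": 0.1},
  {"tx": 1.5, "ty": -0.5, "tz": 40, "wx": 0, "wy": 0, "wz": 0.006, "gripper": 0.1},
  {"tx": 1.5, "ty": -0.5, "tz": 55, "wx": 0, "wy": 0, "wz": 0.006, "gripper": 0.1},
  {"tx": 1.5, "ty": -0.5, "tz": 65, "wx": 0, "wy": 0, "wz": 0.006, "gripper": 0.1},
  {"tx": 1.5, "ty": -0.5, "tz": 72, "wx": 0, "wy": 0, "wz": 0.006, "gripper": 0.1},
])

```text
time: 10.3
position: [0.5031, -0.035, 0.0492]
tool_rot: [2.133, 2.306, 0.001]
ft_force: [0.2, 0.4, -1.1]
grip_width: 0.316
grip_force: 50.0
```

jog_arm([
  {"tx": 0, "ty": 0, "tz": 2, "wx": 0, "wy": 0, "wz": 0, "gripper": 0.1},
  {"tx": 0, "ty": 0, "tz": 4, "wx": 0, "wy": 0, "wz": 0, "gripper": 0.1},
  {"tx": 0, "ty": 0, "tz": 6, "wx": 0, "wy": 0, "wz": 0, "gripper": 0.1},
  {"tx": 0, "ty": 0, "tz": 8, "wx": 0, "wy": 0, "wz": 0, "gripper": 0.1},
  {"tx": 0, "ty": 0, "tz": 10, "wx": 0, "wy": 0, "wz": 0, "gripper": 0.1},
])

```text
time: 10.72
position: [0.5037, -0.0351, 0.0402]
tool_rot: [2.132, 2.306, 0.003]
ft_force: [-0.5, 0.6, 4.1]
grip_width: 0.318
grip_force: 50.0
```

jog_arm([
  {"tx": 0, "ty": 0, "tz": 2, "wx": 0, "wy": 0, "wz": 0, "gripper": 0.1},
  {"tx": 0, "ty": 0, "tz": 4, "wx": 0, "wy": 0, "wz": 0, "gripper": 0.1},
  {"tx": 0, "ty": 0, "tz": 6, "wx": 0, "wy": 0, "wz": 0, "gripper": 0.1},
  {"tx": 0, "ty": 0, "tz": 8, "wx": 0, "wy": 0, "wz": 0, "gripper": 0.1},
  {"tx": 0, "ty": 0, "tz": 10, "wx": 0, "wy": 0, "wz": 0, "gripper": 0.1},
])

```text
time: 11.13
position: [0.5032, -0.0351, 0.0294]
tool_rot: [2.132, 2.306, 0.002]
ft_force: [1.2, 0.2, 1.2]
grip_width: 0.314
grip_force: 50.0
```

jog_arm([
  {"tx": 0, "ty": 0, "tz": 1, "wx": 0, "wy": 0, "wz": 0, "gripper": 0.1},
  {"tx": 0, "ty": 0, "tz": 2, "wx": 0, "wy": 0, "wz": 0, "gripper": 0.1},
  {"tx": 0, "ty": 0, "tz": 3, "wx": 0, "wy": 0, "wz": 0, "gripper": 0.1},
  {"tx": 0, "ty": 0, "tz": 3, "wx": 0, "wy": 0, "wz": 0, "gripper": 0.1},
  {"tx": 0, "ty": 0, "tz": 3, "wx": 0, "wy": 0, "wz": 0, "gripper": 0.1},
])

```text
time: 11.55
position: [0.5021, -0.0351, 0.0265]
tool_rot: [-2.132, -2.305, 0.001]
ft_force: [-2.2, 0.3, 5.1]
grip_width: 0.319
grip_force: 50.0
```

jog_arm([
  {"tx": 0, "ty": 0, "tz": 1, "wx": 0, "wy": 0, "wz": 0, "gripper": 0.1},
  {"tx": 0, "ty": 0, "tz": 2, "wx": 0, "wy": 0, "wz": 0, "gripper": 0.1},
  {"tx": 0, "ty": 0, "tz": 3, "wx": 0, "wy": 0, "wz": 0, "gripper": 0.1},
  {"tx": 0, "ty": 0, "tz": 3, "wx": 0, "wy": 0, "wz": 0, "gripper": 0.1},
  {"tx": 0, "ty": 0, "tz": 3, "wx": 0, "wy": 0, "wz": 0, "gripper": 0.1},
])

```text
time: 11.97
position: [0.5022, -0.0351, 0.0261]
tool_rot: [-2.131, -2.304, -0.0]
ft_force: [-11.0, 0.9, 28.7]
grip_width: 0.319
grip_force: 50.0
```

jog_arm([
  {"tx": 0, "ty": 0, "tz": -3, "wx": 0, "wy": 0, "wz": 0, "gripper": 0.48},
  {"tx": 0, "ty": 0, "tz": -3, "wx": 0, "wy": 0, "wz": 0, "gripper": 0.48},
  {"tx": 0, "ty": 0, "tz": -3, "wx": 0, "wy": 0, "wz": 0, "gripper": 0.48},
  {"tx": 0, "ty": 0, "tz": -3, "wx": 0, "wy": 0, "wz": 0, "gripper": 0.48},
  {"tx": 0, "ty": 0, "tz": -3, "wx": 0, "wy": 0, "wz": 0, "gripper": 0.48},
])

```text
time: 12.38
position: [0.502, -0.0352, 0.0255]
tool_rot: [-2.133, -2.306, 0.001]
ft_force: [-0.0, -0.2, 0.3]
grip_width: 0.471
grip_force: 0.0
```

jog_arm([
  {"tx": 0, "ty": 0, "tz": -20, "wx": 0, "wy": 0, "wz": 0, "gripper": 0.48},
  {"tx": 0, "ty": 0, "tz": -40, "wx": 0, "wy": 0, "wz": 0, "gripper": 0.48},
  {"tx": 0, "ty": 0, "tz": -80, "wx": 0, "wy": 0, "wz": 0, "gripper": 0.48},
  {"tx": 0, "ty": 0, "tz": -120, "wx": 0, "wy": 0, "wz": 0, "gripper": 0.48},
  {"tx": 0, "ty": 0, "tz": -160, "wx": 0, "wy": 0, "wz": 0, "gripper": 0.48},
])

```text
time: 12.8
position: [0.5017, -0.0354, 0.1871]
tool_rot: [-2.133, -2.305, 0.002]
ft_force: [0.2, 0.1, 0.1]
grip_width: 0.477
grip_force: 0.0
```

jog_arm([
  {"tx": 25, "ty": 0, "tz": -30, "wx": 0, "wy": 0, "wz": 0, "gripper": 0.65},
  {"tx": 50, "ty": 0, "tz": -60, "wx": 0, "wy": 0, "wz": -0.1, "gripper": 0.65},
  {"tx": 80, "ty": 0, "tz": -85, "wx": 0, "wy": 0, "wz": -0.2, "gripper": 0.65},
  {"tx": 115, "ty": 0, "tz": -100, "wx": 0, "wy": 0, "wz": -0.3, "gripper": 0.65},
  {"tx": 150, "ty": 0, "tz": -100, "wx": 0, "wy": 0, "wz": -0.4, "gripper": 0.65},
])

```text
time: 13.22
position: [0.4924, 0.1159, 0.29]
tool_rot: [1.625, 2.684, 0.009]
ft_force: [1.7, 0.3, -0.0]
grip_width: 0.649
grip_force: 0.0
```

```bash
python3 - <<'E'
from h import *
s=ctrl.get_state();print(s['position'],s['qd'].round(3),s['time'])
plan((.4628,.2,.30),.555)
d=img('top','t7.png');d=img('scene','s7.png')
cv2.imwrite('pics/s7c.png',np.hstack([cv2.resize(d['color'][190:300,230:385],None,fx=2.6,fy=2.6,interpolation=cv2.INTER_CUBIC),cv2.resize(cv2.imread('pics/t7.png')[160:270,265:420],None,fx=2.5,fy=2.6,interpolation=cv2.INTER_CUBIC)]))
E
```

```text
[0.4924 0.1159 0.29  ] [-0.402  0.171 -0.383 -0.06  -0.075 -0.049  0.436] 13.2167
  t [88.2 12.8 -9.9] w [ 0.007  0.    -0.073] yaw now 0.482
```

View pics/s7c.png

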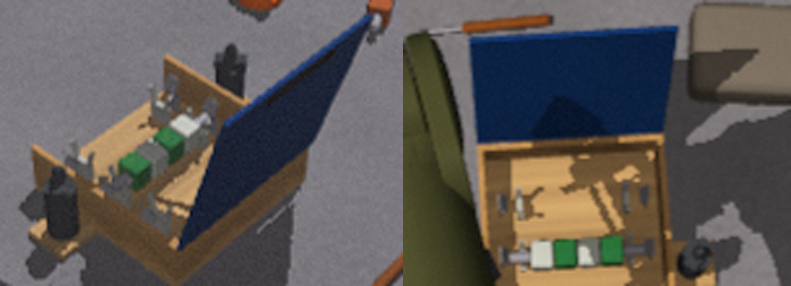

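The green rod lies in row 2 between its clips. Now for the terracotta rod.

jog_arm([
  {"tx": 20, "ty": 3, "tz": -2, "wx": 0, "wy": 0, "wz": -0.03, "gripper": 0.65},
  {"tx": 40, "ty": 6, "tz": -5, "wx": 0, "wy": 0, "wz": -0.05, "gripper": 0.65},
  {"tx": 65, "ty": 10, "tz": -8, "wx": 0, "wy": 0, "wz": -0.07, "gripper": 0.65},
  {"tx": 88, "ty": 13, "tz": -8, "wx": 0, "wy": 0, "wz": -0.07, "gripper": 0.65},
  {"tx": 88, "ty": 13, "tz": -8, "wx": 0, "wy": 0, "wz": -0.07, "gripper": 0.65},
])

```text
time: 13.73
position: [0.459, 0.2049, 0.2938]
tool_rot: [-1.525, -2.744, -0.002]
ft_force: [0.4, 0.8, -0.1]
grip_width: 0.653
grip_force: 0.0
```

```bash
cat > rod.py <<'E'
from h import *
def find(d,band,z=.026,x=None):
    hsv=cv2.cvtColor(d['color'],cv2.COLOR_BGR2HSV)
    m=cv2.inRange(hsv,(band[0],120,60),(band[1],255,255))
    k,l,st,ce=cv2.connectedComponentsWithStats(m)
    return [(st[i,4],ce[i].round(1),at(d,*ce[i],z,True)[:2]) for i in range(1,k) if st[i,4]>150 and ce[i][1]<300]
E
python3 - <<'E'
from rod import *
d=img('wrist');d=img('wrist','w8.png');s=ctrl.get_state();print(s['position'],s['qd'].round(2))
for f in find(d,(3,14)): print(f)
for b in vision.spot_in('wrist','rod2'): x=b['bbox'];print(b,at(d,(x[0]+x[2])/2,(x[1]+x[3])/2,.014,True))
plan((.4628,.3673,.005),.555)
E
```

```text
[0.461  0.1999 0.2938] [ 0.02 -0.01  0.04 -0.    0.02 -0.    0.01]
(np.int32(494), array([395.9,  77.9]), array([0.4546, 0.3755]))
(np.int32(968), array([267. , 121.2]), array([0.3561, 0.2531]))
(np.int32(491), array([395.9, 119.7]), array([0.4808, 0.3334]))
{'bbox': [546.0, 60.4, 594.7, 157.9], 'conf': 0.96} [0.6777 0.5015 0.014 ]
{'bbox': [382.7, 31.2, 408.6, 151.4], 'conf': 0.87} [0.4639 0.3644 0.014 ]
{'bbox': [284.6, 0.0, 320.2, 32.0], 'conf': 0.76} [0.3211 0.3854 0.014 ]
{'bbox': [245.4, 346.2, 276.9, 375.2], 'conf': 0.55} [ 0.5057 -0.0328  0.014 ]
  t [143.4  89.2 288.8] w [-0.001  0.    -0.006] yaw now 0.549
```

jog_arm([
  {"tx": 30, "ty": 18, "tz": 0, "wx": 0, "wy": 0, "wz": 0, "gripper": 0.7},
  {"tx": 60, "ty": 37, "tz": 10, "wx": 0, "wy": 0, "wz": 0, "gripper": 0.7},
  {"tx": 92, "ty": 57, "tz": 30, "wx": 0, "wy": 0, "wz": 0, "gripper": 0.7},
  {"tx": 122, "ty": 75, "tz": 50, "wx": 0, "wy": 0, "wz": 0, "gripper": 0.7},
  {"tx": 143, "ty": 88, "tz": 80, "wx": 0, "wy": 0, "wz": 0, "gripper": 0.7},
])

```text
time: 14.3
position: [0.4632, 0.3699, 0.2151]
tool_rot: [1.537, 2.74, 0.008]
ft_force: [0.9, 0.4, -0.3]
grip_width: 0.696
grip_force: 0.0
```

jog_arm([
  {"tx": 0, "ty": 0, "tz": 40, "wx": 0, "wy": 0, "wz": 0, "gripper": 0.7},
  {"tx": 0, "ty": 0, "tz": 80, "wx": 0, "wy": 0, "wz": 0, "gripper": 0.7},
  {"tx": 0, "ty": 0, "tz": 120, "wx": 0, "wy": 0, "wz": 0, "gripper": 0.7},
  {"tx": 0, "ty": 0, "tz": 150, "wx": 0, "wy": 0, "wz": 0, "gripper": 0.7},
  {"tx": 0, "ty": 0, "tz": 150, "wx": 0, "wy": 0, "wz": 0, "gripper": 0.7},
])

```text
time: 14.72
position: [0.4589, 0.3616, 0.057]
tool_rot: [-1.538, -2.735, 0.02]
ft_force: [-1.3, -0.6, 0.4]
grip_width: 0.701
grip_force: 0.0
```

```bash
python3 - <<'E'
from h import *
plan((.4618,.366,.005),.556)
E
```

```text
t [ 2.4  5.4 52. ] w [-0.013  0.003 -0.01 ] yaw now 0.546
```

jog_arm([
  {"tx": 0, "ty": 0, "tz": 10, "wx": 0, "wy": 0, "wz": 0, "gripper": 0.7},
  {"tx": 0, "ty": 0, "tz": 25, "wx": 0, "wy": 0, "wz": 0, "gripper": 0.7},
  {"tx": 0, "ty": 0, "tz": 40, "wx": 0, "wy": 0, "wz": 0, "gripper": 0.7},
  {"tx": 0, "ty": 0, "tz": 50, "wx": 0, "wy": 0, "wz": 0, "gripper": 0.7},
  {"tx": 0, "ty": 0, "tz": 55, "wx": 0, "wy": 0, "wz": 0, "gripper": 0.7},
])

```text
time: 15.13
position: [0.4635, 0.3666, 0.0097]
tool_rot: [1.538, 2.739, 0.002]
ft_force: [0.0, 0.3, -0.1]
grip_width: 0.701
grip_force: 0.0
```

```bash
python3 - <<'E'
from h import *
img('top');print(ctrl.get_state()['ft_force'],ctrl.get_state()['position']);plan((.4618,.366,.005),.556)
E
```

```text
[-0.8953  0.2678 -1.1824] [0.4629 0.3663 0.0091]
  t [ 0.3 -1.1  4.1] w [ 0.     0.    -0.008] yaw now 0.548
```

jog_arm([
  {"tx": 0, "ty": -1, "tz": 4, "wx": 0, "wy": 0, "wz": -0.008, "gripper": 0.6},
  {"tx": 0, "ty": -1, "tz": 4, "wx": 0, "wy": 0, "wz": -0.008, "gripper": 0.1},
  {"tx": 0, "ty": -1, "tz": 4, "wx": 0, "wy": 0, "wz": -0.008, "gripper": 0.1},
  {"tx": 0, "ty": -1, "tz": 4, "wx": 0, "wy": 0, "wz": -0.008, "gripper": 0.1},
  {"tx": 0, "ty": -1, "tz": 4, "wx": 0, "wy": 0, "wz": -0.008, "gripper": 0.1},
], grip_force=50)

```text
time: 15.6
position: [0.462, 0.3662, 0.0058]
tool_rot: [1.526, 2.746, 0.002]
ft_force: [0.3, 0.4, 1.4]
grip_width: 0.407
grip_force: 0.0
```

jog_arm([
  {"tx": 0, "ty": 0, "tz": 0, "wx": 0, "wy": 0, "wz": 0, "gripper": 0.1},
  {"tx": 0, "ty": 0, "tz": 0, "wx": 0, "wy": 0, "wz": 0, "gripper": 0.1},
  {"tx": 0, "ty": 0, "tz": 0, "wx": 0, "wy": 0, "wz": 0, "gripper": 0.1},
  {"tx": 0, "ty": 0, "tz": 0, "wx": 0, "wy": 0, "wz": 0, "gripper": 0.1},
  {"tx": 0, "ty": 0, "tz": 0, "wx": 0, "wy": 0, "wz": 0, "gripper": 0.1},
])

```text
time: 16.02
position: [0.462, 0.3661, 0.0056]
tool_rot: [1.526, 2.746, 0.001]
ft_force: [0.0, 0.3, 3.1]
grip_width: 0.317
grip_force: 50.0
```

jog_arm([
  {"tx": 0, "ty": 0, "tz": 0, "wx": 0, "wy": 0, "wz": 0, "gripper": 0.1},
  {"tx": 0, "ty": 0, "tz": -30, "wx": 0, "wy": 0, "wz": 0, "gripper": 0.1},
  {"tx": 0, "ty": 0, "tz": -70, "wx": 0, "wy": 0, "wz": 0, "gripper": 0.1},
  {"tx": 0, "ty": 0, "tz": -110, "wx": 0, "wy": 0, "wz": 0, "gripper": 0.1},
  {"tx": 0, "ty": 0, "tz": -150, "wx": 0, "wy": 0, "wz": 0, "gripper": 0.1},
])

```text
time: 16.43
position: [0.4606, 0.3649, 0.1553]
tool_rot: [-1.526, -2.745, 0.005]
ft_force: [0.7, 0.2, -2.6]
grip_width: 0.317
grip_force: 50.0
```

jog_arm([
  {"tx": 0, "ty": 0, "tz": -20, "wx": 0, "wy": 0, "wz": 0.1, "gripper": 0.1},
  {"tx": 0, "ty": 0, "tz": -35, "wx": 0, "wy": 0, "wz": 0.2, "gripper": 0.1},
  {"tx": 0, "ty": 0, "tz": -45, "wx": 0, "wy": 0, "wz": 0.3, "gripper": 0.1},
  {"tx": 0, "ty": 0, "tz": -45, "wx": 0, "wy": 0, "wz": 0.4, "gripper": 0.1},
  {"tx": 0, "ty": 0, "tz": -45, "wx": 0, "wy": 0, "wz": 0.477, "gripper": 0.1},
])

```text
time: 16.85
position: [0.4615, 0.3657, 0.2001]
tool_rot: [-2.137, -2.302, 0.0]
ft_force: [-0.3, 0.6, -2.7]
grip_width: 0.317
grip_force: 50.0
```

```bash
python3 - <<'E'
from h import *
for i in range(3): d=img('wrist')
s=ctrl.get_state();R0=R.from_rotvec(s['tool_rot']);print(s['position'],s['time'],s['grip_width'],s['grip_force'],s['qd'].round(2))
print([np.round(proj(d,s['position']+R0.apply(np.array(l)/1e3),True),1) for l in((75,0,-9),(25,-14,-23),(25,14,-23))])
hsv=cv2.cvtColor(d['color'],cv2.COLOR_BGR2HSV)[100:300,322]
print([tuple(x) for x in hsv[::2].tolist()])
t,c=np.sin(.0787),np.cos(.0787)
plan((.5192-.07*c,-.0348-.07*t+.0013,.2),.0787)
E
```

```text
[0.461  0.3654 0.199 ] 17.0 0.32074343067954547 50.00025733374059 [ 0.    0.   -0.   -0.   -0.    0.    0.01]
[array([320.3, 138.2]), array([285.3, 266.6]), array([355.8, 266.4])]
[(0, 4, 145), (0, 4, 145), (0, 7, 145), (0, 4, 144), (165, 7, 145), (165, 7, 146), (135, 4, 143), (158, 7, 145), (15, 4, 142), (175, 10, 151), (162, 8, 153), (160, 10, 155), (143, 7, 150), (150, 2, 146), (170, 10, 151), (160, 5, 150), (143, 7, 150), (120, 2, 149), (150, 2, 148), (155, 9, 176), (150, 10, 186), (143, 5, 186), (154, 11, 187), (155, 8, 189), (150, 7, 186), (150, 9, 190), (140, 8, 187), (130, 4, 186), (120, 4, 190), (137, 9, 188), (135, 3, 183), (150, 4, 185), (144, 7, 185), (160, 4, 185), (150, 11, 187), (144, 7, 184), (150, 6, 182), (144, 7, 185), (150, 10, 187), (150, 8, 184), (131, 11, 188), (144, 7, 187), (133, 9, 189), (150, 8, 186), (144, 7, 188), (150, 7, 186), (130, 8, 189), (135, 5, 186), (144, 7, 185), (165, 6, 185), (144, 7, 187), (24, 8, 165), (38, 19, 164), (35, 16, 208), (40, 10, 230), (35, 12, 228), (34, 9, 225), (37, 10, 229), (35, 16, 207), (33, 10, 227), (27, 12, 227), (30, 9, 227), (37, 10, 225), (36, 11, 228), (30, 10, 226), (30, 8, 225), (36, 11, 225), (37, 10, 226), (35, 13, 227), (33, 10, 226), (35, 14, 224), (39, 16, 226), (33, 14, 225), (33, 11, 224), (35, 13, 223), (34, 16, 224), (33, 10, 226), (33, 14, 222), (27, 11, 224), (35, 15, 205), (38, 19, 163), (11, 97, 92), (12, 192, 137), (11, 184, 157), (12, 189, 194), (11, 185, 209), (11, 179, 212), (11, 181, 210), (10, 173, 197), (11, 183, 212), (11, 189, 209), (10, 181, 208), (11, 186, 210), (11, 183, 208), (11, 182, 209), (11, 185, 203), (11, 185, 204), (10, 185, 198), (11, 181, 201), (11, 184, 204)]
  t [-402.1  -44.4   -0.4] w [-0.002  0.001  0.002] yaw now 0.081
```

jog_arm([
  {"tx": -25, "ty": -3, "tz": 0, "wx": 0, "wy": 0, "wz": 0, "gripper": 0.1},
  {"tx": -60, "ty": -7, "tz": 0, "wx": 0, "wy": 0, "wz": 0, "gripper": 0.1},
  {"tx": -95, "ty": -10, "tz": 0, "wx": 0, "wy": 0, "wz": 0, "gripper": 0.1},
  {"tx": -130, "ty": -14, "tz": 0, "wx": 0, "wy": 0, "wz": 0, "gripper": 0.1},
  {"tx": -165, "ty": -18, "tz": 0, "wx": 0, "wy": 0, "wz": 0, "gripper": 0.1},
])

```text
time: 17.42
position: [0.4561, 0.1981, 0.1993]
tool_rot: [-2.129, -2.31, 0.002]
ft_force: [1.0, -1.2, -2.7]
grip_width: 0.316
grip_force: 50.0
```

jog_arm([
  {"tx": -35, "ty": -4, "tz": 0, "wx": 0, "wy": 0, "wz": 0, "gripper": 0.1},
  {"tx": -70, "ty": -8, "tz": 0, "wx": 0, "wy": 0, "wz": 0, "gripper": 0.1},
  {"tx": -105, "ty": -12, "tz": 0, "wx": 0, "wy": 0, "wz": 0, "gripper": 0.1},
  {"tx": -140, "ty": -15, "tz": 0, "wx": 0, "wy": 0, "wz": 0, "gripper": 0.1},
  {"tx": -170, "ty": -19, "tz": 0, "wx": 0, "wy": 0, "wz": 0, "gripper": 0.1},
])

```text
time: 17.83
position: [0.4506, 0.0262, 0.1997]
tool_rot: [-2.131, -2.308, 0.001]
ft_force: [0.4, -0.4, -2.0]
grip_width: 0.313
grip_force: 50.0
```

jog_arm([
  {"tx": -30, "ty": -3, "tz": 0, "wx": 0, "wy": 0, "wz": 0, "gripper": 0.1},
  {"tx": -55, "ty": -6, "tz": 20, "wx": 0, "wy": 0, "wz": 0, "gripper": 0.1},
  {"tx": -69, "ty": -7.4, "tz": 40, "wx": 0, "wy": 0, "wz": 0, "gripper": 0.1},
  {"tx": -69, "ty": -7.4, "tz": 60, "wx": 0, "wy": 0, "wz": 0, "gripper": 0.1},
  {"tx": -69, "ty": -7.4, "tz": 80, "wx": 0, "wy": 0, "wz": 0, "gripper": 0.1},
])

```text
time: 18.25
position: [0.4488, -0.0417, 0.1191]
tool_rot: [-2.132, -2.307, -0.001]
ft_force: [0.6, 1.6, -1.8]
grip_width: 0.316
grip_force: 50.0
```

```bash
python3 - <<'E'
from h import *
for i in range(3): d=img('wrist','w9.png')
s=ctrl.get_state();print(s['position'],s['time'],s['qd'].round(2))
t,c=np.sin(.0787),np.cos(.0787)
plan((.5192-.07*c,-.0348-.07*t-.001,.048),.0787)
E
```

```text
[ 0.4476 -0.0406  0.1188] 18.4 [-0.01 -0.03 -0.01 -0.05  0.01  0.   -0.01]
  t [-0.8  2.1 70.8] w [-0.004  0.001  0.001] yaw now 0.08
```

View pics/w9.png

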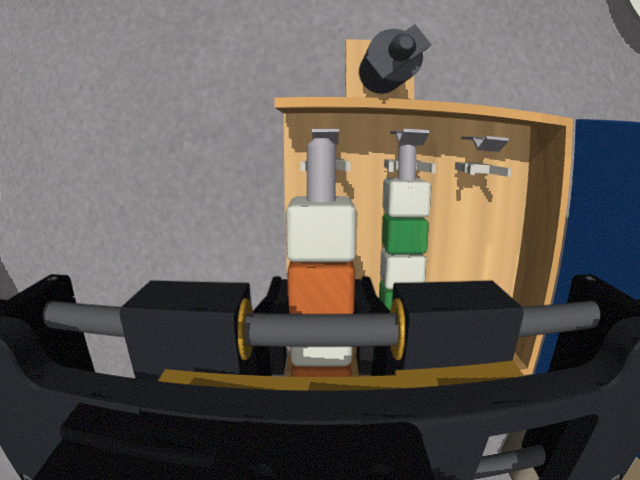

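Row 1's clip is at (325, 132), slightly right of the rod at 321, so I'll shift +2 mm. The green rod is home, with the clip over its end at (410, 137).

jog_arm([
  {"tx": -0.5, "ty": 2, "tz": 20, "wx": 0, "wy": 0, "wz": 0, "gripper": 0.1},
  {"tx": -0.5, "ty": 2, "tz": 40, "wx": 0, "wy": 0, "wz": 0, "gripper": 0.1},
  {"tx": -0.5, "ty": 2, "tz": 55, "wx": 0, "wy": 0, "wz": 0, "gripper": 0.1},
  {"tx": -0.5, "ty": 2, "tz": 65, "wx": 0, "wy": 0, "wz": 0, "gripper": 0.1},
  {"tx": -0.5, "ty": 2, "tz": 70, "wx": 0, "wy": 0, "wz": 0, "gripper": 0.1},
])

```text
time: 18.82
position: [0.4514, -0.0404, 0.0499]
tool_rot: [-2.13, -2.309, 0.001]
ft_force: [-0.3, 0.7, -2.0]
grip_width: 0.316
grip_force: 50.0
```

jog_arm([
  {"tx": 0, "ty": 0, "tz": 2, "wx": 0, "wy": 0, "wz": 0, "gripper": 0.1},
  {"tx": 0, "ty": 0, "tz": 4, "wx": 0, "wy": 0, "wz": 0, "gripper": 0.1},
  {"tx": 0, "ty": 0, "tz": 6, "wx": 0, "wy": 0, "wz": 0, "gripper": 0.1},
  {"tx": 0, "ty": 0, "tz": 8, "wx": 0, "wy": 0, "wz": 0, "gripper": 0.1},
  {"tx": 0, "ty": 0, "tz": 10, "wx": 0, "wy": 0, "wz": 0, "gripper": 0.1},
])

```text
time: 19.23
position: [0.4525, -0.0404, 0.0411]
tool_rot: [2.131, 2.307, 0.003]
ft_force: [-0.8, 1.1, 2.9]
grip_width: 0.316
grip_force: 50.0
```

jog_arm([
  {"tx": 0, "ty": 0, "tz": 2, "wx": 0, "wy": 0, "wz": 0, "gripper": 0.1},
  {"tx": 0, "ty": 0, "tz": 4, "wx": 0, "wy": 0, "wz": 0, "gripper": 0.1},
  {"tx": 0, "ty": 0, "tz": 6, "wx": 0, "wy": 0, "wz": 0, "gripper": 0.1},
  {"tx": 0, "ty": 0, "tz": 8, "wx": 0, "wy": 0, "wz": 0, "gripper": 0.1},
  {"tx": 0, "ty": 0, "tz": 10, "wx": 0, "wy": 0, "wz": 0, "gripper": 0.1},
])

```text
time: 19.65
position: [0.4516, -0.0406, 0.0302]
tool_rot: [2.132, 2.308, 0.001]
ft_force: [-1.6, 1.1, 2.3]
grip_width: 0.318
grip_force: 50.0
```

jog_arm([
  {"tx": 0, "ty": 0, "tz": 1, "wx": 0, "wy": 0, "wz": 0, "gripper": 0.1},
  {"tx": 0, "ty": 0, "tz": 2, "wx": 0, "wy": 0, "wz": 0, "gripper": 0.1},
  {"tx": 0, "ty": 0, "tz": 3, "wx": 0, "wy": 0, "wz": 0, "gripper": 0.1},
  {"tx": 0, "ty": 0, "tz": 3, "wx": 0, "wy": 0, "wz": 0, "gripper": 0.1},
  {"tx": 0, "ty": 0, "tz": 3, "wx": 0, "wy": 0, "wz": 0, "gripper": 0.1},
])

```text
time: 20.07
position: [0.4507, -0.0407, 0.0272]
tool_rot: [-2.131, -2.306, 0.001]
ft_force: [-2.3, 0.4, 5.8]
grip_width: 0.319
grip_force: 50.0
```

jog_arm([
  {"tx": 0, "ty": 0, "tz": 1, "wx": 0, "wy": 0, "wz": 0, "gripper": 0.1},
  {"tx": 0, "ty": 0, "tz": 2, "wx": 0, "wy": 0, "wz": 0, "gripper": 0.1},
  {"tx": 0, "ty": 0, "tz": 3, "wx": 0, "wy": 0, "wz": 0, "gripper": 0.1},
  {"tx": 0, "ty": 0, "tz": 3, "wx": 0, "wy": 0, "wz": 0, "gripper": 0.1},
  {"tx": 0, "ty": 0, "tz": 3, "wx": 0, "wy": 0, "wz": 0, "gripper": 0.1},
])

```text
time: 20.48
position: [0.4507, -0.0406, 0.0268]
tool_rot: [-2.129, -2.304, 0.001]
ft_force: [-13.2, 1.0, 34.8]
grip_width: 0.315
grip_force: 50.0
```

jog_arm([
  {"tx": 0, "ty": 0, "tz": -3, "wx": 0, "wy": 0, "wz": 0, "gripper": 0.48},
  {"tx": 0, "ty": 0, "tz": -3, "wx": 0, "wy": 0, "wz": 0, "gripper": 0.48},
  {"tx": 0, "ty": 0, "tz": -3, "wx": 0, "wy": 0, "wz": 0, "gripper": 0.48},
  {"tx": 0, "ty": 0, "tz": -3, "wx": 0, "wy": 0, "wz": 0, "gripper": 0.48},
  {"tx": 0, "ty": 0, "tz": -3, "wx": 0, "wy": 0, "wz": 0, "gripper": 0.48},
])

```text
time: 20.9
position: [0.4511, -0.0408, 0.0267]
tool_rot: [-2.132, -2.307, 0.001]
ft_force: [-0.7, 0.1, 0.0]
grip_width: 0.473
grip_force: 0.0
```

jog_arm([
  {"tx": 0, "ty": 0, "tz": -20, "wx": 0, "wy": 0, "wz": 0, "gripper": 0.48},
  {"tx": 0, "ty": 0, "tz": -40, "wx": 0, "wy": 0, "wz": 0, "gripper": 0.48},
  {"tx": 0, "ty": 0, "tz": -80, "wx": 0, "wy": 0, "wz": 0, "gripper": 0.48},
  {"tx": 0, "ty": 0, "tz": -120, "wx": 0, "wy": 0, "wz": 0, "gripper": 0.48},
  {"tx": 0, "ty": 0, "tz": -160, "wx": 0, "wy": 0, "wz": 0, "gripper": 0.3},
])

```text
time: 21.32
position: [0.4506, -0.041, 0.1883]
tool_rot: [-2.132, -2.307, 0.002]
ft_force: [1.6, 0.9, 0.6]
grip_width: 0.451
grip_force: 0.0
```

jog_arm([
  {"tx": -30, "ty": 0, "tz": -30, "wx": 0, "wy": 0, "wz": 0, "gripper": 0},
  {"tx": -60, "ty": 0, "tz": -60, "wx": 0, "wy": 0, "wz": 0, "gripper": 0},
  {"tx": -90, "ty": 0, "tz": -90, "wx": 0, "wy": 0, "wz": 0, "gripper": 0},
  {"tx": -120, "ty": 10, "tz": -110, "wx": 0, "wy": 0, "wz": 0, "gripper": 0},
  {"tx": -150, "ty": 20, "tz": -120, "wx": 0, "wy": 0, "wz": 0, "gripper": 0},
])

```text
time: 21.73
position: [0.4843, -0.1908, 0.3106]
tool_rot: [2.129, 2.305, 0.007]
ft_force: [1.1, -0.4, 0.0]
grip_width: 0.111
grip_force: 0.0
```

```bash
python3 - <<'E'
from h import *
for i in range(3): d=img('wrist','w10.png')
s=ctrl.get_state();print(s['position'],s['time'],s['qd'].round(2))
d2=img('scene','s10.png')
a=cv2.resize(d['color'][0:300,180:580],None,fx=1.3,fy=1.5);b=cv2.resize(d2['color'][180:300,230:385],(270,450))
cv2.imwrite('pics/m10.png',np.hstack([a,b]))
E
```

```text
[ 0.4834 -0.1913  0.3075] 21.8833 [-0.02 -0.02 -0.06  0.06 -0.01  0.01 -0.02]
```

View pics/m10.png

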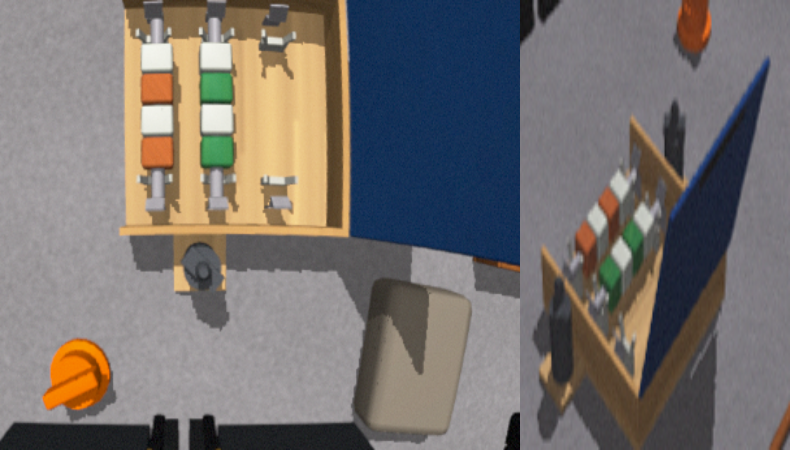

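Both rods are home in rows 1 and 2, with the clips closed over their ends. Next the cover.

```bash
python3 - <<'E'
from h import *
d=img('top')
t,c=np.sin(.0787),np.cos(.0787);X=np.array([c,t,0]);H=np.array([.5192,-.0348,.06])+.1*X
from scipy.optimize import minimize_scalar
f=lambda a:np.hypot(*np.subtract(proj(d,H+.2*(-np.cos(a)*X+np.sin(a)*np.array([0,0,1]))),(333.1,172.7)))
r=minimize_scalar(f,bounds=(1.4,2.1),method='bounded');print(r.x,r.fun,H)
plan(H+.1*X+[0,0,.28],.0787)
# corner path
last=None
for a in np.arange(1.8,-.01,-.06):
    s=.15*np.cos(a)-.006*np.sin(a)-.015;z=.15*np.sin(a)+.006*np.cos(a)+.06
    print(round(a,2),round(s*1000),round(z*1000),end=' | ')
E
```

```text
1.8501540059418087 0.40151254866628616 [ 0.6189 -0.0269  0.06  ]
  t [149.6 248.4 -34.3] w [-0.002 -0.001  0.001] yaw now 0.079
1.8 -55 205 | 1.74 -46 207 | 1.68 -37 208 | 1.62 -28 210 | 1.56 -19 210 | 1.5 -10 210 | 1.44 -1 210 | 1.38 8 208 | 1.32 16 207 | 1.26 25 205 | 1.2 34 202 | 1.14 42 199 | 1.08 50 195 | 1.02 58 191 | 0.96 66 186 | 0.9 74 181 | 0.84 81 176 | 0.78 87 170 | 0.72 94 163 | 0.66 100 157 | 0.6 105 150 | 0.54 111 142 | 0.48 115 135 | 0.42 120 127 | 0.36 123 118 | 0.3 127 110 | 0.24 129 101 | 0.18 132 93 | 0.12 133 84 | 0.06 134 75 | -0.0 135 66 |
```

jog_arm([
  {"tx": 12, "ty": 20, "tz": -20, "wx": 0, "wy": 0, "wz": 0, "gripper": 0},
  {"tx": 28, "ty": 49, "tz": -34, "wx": 0, "wy": 0, "wz": 0, "gripper": 0},
  {"tx": 45, "ty": 78, "tz": -34, "wx": 0, "wy": 0, "wz": 0, "gripper": 0},
  {"tx": 62, "ty": 107, "tz": -34, "wx": 0, "wy": 0, "wz": 0, "gripper": 0},
  {"tx": 80, "ty": 137, "tz": -34, "wx": 0, "wy": 0, "wz": 0, "gripper": 0},
])

```text
time: 22.4
position: [0.6139, -0.0951, 0.3402]
tool_rot: [-2.127, -2.308, -0.001]
ft_force: [0.4, 0.2, 0.5]
grip_width: 0.008
grip_force: 0.0
```

jog_arm([
  {"tx": 17, "ty": 29, "tz": 0, "wx": 0, "wy": 0, "wz": 0, "gripper": 0},
  {"tx": 34, "ty": 58, "tz": 0, "wx": 0, "wy": 0, "wz": 0, "gripper": 0},
  {"tx": 51, "ty": 87, "tz": 0, "wx": 0, "wy": 0, "wz": 0, "gripper": 0},
  {"tx": 70, "ty": 121, "tz": 0, "wx": 0, "wy": 0, "wz": 0, "gripper": 0},
  {"tx": 70, "ty": 121, "tz": 0, "wx": 0, "wy": 0, "wz": 0, "gripper": 0},
])

```text
time: 22.82
position: [0.7324, -0.0084, 0.334]
tool_rot: [-2.114, -2.315, 0.003]
ft_force: [-0.2, 2.7, -1.6]
grip_width: 0.007
grip_force: 0.0
```

jog_arm([
  {"tx": 0, "ty": 0, "tz": 30, "wx": 0, "wy": 0, "wz": 0, "gripper": 0},
  {"tx": 0, "ty": 0, "tz": 65, "wx": 0, "wy": 0, "wz": 0, "gripper": 0},
  {"tx": 0, "ty": 0, "tz": 100, "wx": 0, "wy": 0, "wz": 0, "gripper": 0},
  {"tx": 0, "ty": 0, "tz": 130, "wx": 0, "wy": 0, "wz": 0, "gripper": 0},
  {"tx": 0, "ty": 0, "tz": 130, "wx": 0, "wy": 0, "wz": 0, "gripper": 0},
])

```text
time: 23.23
position: [0.7237, -0.0156, 0.2021]
tool_rot: [-2.122, -2.3, 0.012]
ft_force: [0.3, 0.6, -1.4]
grip_width: 0.006
grip_force: 0.0
```

```bash
python3 - <<'E'
from h import *
img('scene');img('top')
s=ctrl.get_state();print(s['position'],s['ft_force'],s['time'],s['qd'].round(2))
t,c=np.sin(.0787),np.cos(.0787);X=np.array([c,t,0]);H=np.array([.5192,-.0348,.06])+.1*X
plan(H+.055*X+[0,0,.147],.0787)
E
```

```text
[ 0.7274 -0.0169  0.2099] [ 0.9357 -0.4054  1.0604] 23.3333 [ 0.01 -0.03  0.03 -0.07  0.    0.   -0.  ]
  t [ -1.4 -53.9   3.1] w [-0.003 -0.002  0.002] yaw now 0.081
```

jog_arm([
  {"tx": 0, "ty": -18, "tz": 0, "wx": 0, "wy": 0, "wz": 0, "gripper": 0},
  {"tx": 0, "ty": -36, "tz": 0, "wx": 0, "wy": 0, "wz": 0, "gripper": 0},
  {"tx": 0, "ty": -52, "tz": 0, "wx": 0, "wy": 0, "wz": 0, "gripper": 0},
  {"tx": 0, "ty": -67, "tz": 0, "wx": 0, "wy": 0, "wz": 0, "gripper": 0},
  {"tx": 0, "ty": -81, "tz": 0, "wx": 0, "wy": 0, "wz": 0, "gripper": 0},
])

```text
time: 23.75
position: [0.6499, -0.0252, 0.216]
tool_rot: [2.128, 2.304, 0.011]
ft_force: [2.7, -0.0, 4.0]
grip_width: 0.003
grip_force: 1.5
```

jog_arm([
  {"tx": 0, "ty": -9, "tz": 0, "wx": 0, "wy": 0, "wz": 0, "gripper": 0},
  {"tx": 0, "ty": -18, "tz": 0, "wx": 0, "wy": 0, "wz": 0, "gripper": 0},
  {"tx": 0, "ty": -27, "tz": 0, "wx": 0, "wy": 0, "wz": 0, "gripper": 0},
  {"tx": 0, "ty": -36, "tz": 2, "wx": 0, "wy": 0, "wz": 0, "gripper": 0},
  {"tx": 0, "ty": -44, "tz": 3, "wx": 0, "wy": 0, "wz": 0, "gripper": 0},
])

```text
time: 24.17
position: [0.6038, -0.0287, 0.2088]
tool_rot: [2.131, 2.307, 0.002]
ft_force: [1.6, 0.3, 2.1]
grip_width: 0.006
grip_force: 1.2
```

jog_arm([
  {"tx": 0, "ty": -9, "tz": 2, "wx": 0, "wy": 0, "wz": 0, "gripper": 0},
  {"tx": 0, "ty": -18, "tz": 5, "wx": 0, "wy": 0, "wz": 0, "gripper": 0},
  {"tx": 0, "ty": -26, "tz": 8, "wx": 0, "wy": 0, "wz": 0, "gripper": 0},
  {"tx": 0, "ty": -34, "tz": 12, "wx": 0, "wy": 0, "wz": 0, "gripper": 0},
  {"tx": 0, "ty": -42, "tz": 16, "wx": 0, "wy": 0, "wz": 0, "gripper": 0},
])

```text
time: 24.58
position: [0.5613, -0.032, 0.1919]
tool_rot: [2.132, 2.307, 0.0]
ft_force: [1.0, -0.1, 2.2]
grip_width: 0.003
grip_force: 1.0
```

```bash
python3 - <<'E'
from h import *
d=img('scene');s=ctrl.get_state();print(s['position'],s['ft_force'])
cv2.imwrite('pics/s11.png',d['color'][150:350,200:450])
t,c=np.sin(.0787),np.cos(.0787);X=np.array([c,t,0]);H=np.array([.5192,-.0348,.06])+.1*X
print((s['position']-H)@X, s['position'][2])
E
```

```text
[ 0.5593 -0.0323  0.1909] [-0.1201 -0.0849  0.3574]
-0.05982152130194905 0.19085803952465266
```

View pics/s11.png

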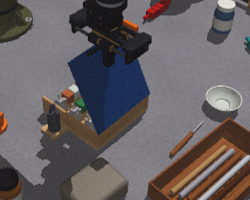

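The cover is following the fingers, now at about 60 degrees. Continuing the arc.

jog_arm([
  {"tx": 0, "ty": -8, "tz": 5, "wx": 0, "wy": 0, "wz": 0, "gripper": 0},
  {"tx": 0, "ty": -16, "tz": 10, "wx": 0, "wy": 0, "wz": 0, "gripper": 0},
  {"tx": 0, "ty": -23, "tz": 15, "wx": 0, "wy": 0, "wz": 0, "gripper": 0},
  {"tx": 0, "ty": -29, "tz": 21, "wx": 0, "wy": 0, "wz": 0, "gripper": 0},
  {"tx": 0, "ty": -36, "tz": 28, "wx": 0, "wy": 0, "wz": 0, "gripper": 0},
])

```text
time: 25.05
position: [0.5254, -0.0349, 0.1636]
tool_rot: [-2.132, -2.307, 0.0]
ft_force: [0.3, 0.9, 2.6]
grip_width: 0.004
grip_force: 0.8
```

jog_arm([
  {"tx": 0, "ty": -6, "tz": 6, "wx": 0, "wy": 0, "wz": 0, "gripper": 0},
  {"tx": 0, "ty": -11, "tz": 13, "wx": 0, "wy": 0, "wz": 0, "gripper": 0},
  {"tx": 0, "ty": -17, "tz": 21, "wx": 0, "wy": 0, "wz": 0, "gripper": 0},
  {"tx": 0, "ty": -21, "tz": 28, "wx": 0, "wy": 0, "wz": 0, "gripper": 0},
  {"tx": 0, "ty": -26, "tz": 36, "wx": 0, "wy": 0, "wz": 0, "gripper": 0},
])

```text
time: 25.47
position: [0.4997, -0.0369, 0.1273]
tool_rot: [-2.132, -2.307, 0.0]
ft_force: [1.2, 0.6, 0.6]
grip_width: 0.008
grip_force: 0.6
```

jog_arm([
  {"tx": 0, "ty": -3, "tz": 9, "wx": 0, "wy": 0, "wz": 0, "gripper": 0},
  {"tx": 0, "ty": -7, "tz": 17, "wx": 0, "wy": 0, "wz": 0, "gripper": 0},
  {"tx": 0, "ty": -9, "tz": 26, "wx": 0, "wy": 0, "wz": 0, "gripper": 0},
  {"tx": 0, "ty": -12, "tz": 34, "wx": 0, "wy": 0, "wz": 0, "gripper": 0},
  {"tx": 0, "ty": -13, "tz": 43, "wx": 0, "wy": 0, "wz": 0, "gripper": 0},
])

```text
time: 25.88
position: [0.4867, -0.0379, 0.0843]
tool_rot: [-2.132, -2.307, 0.0]
ft_force: [-1.0, -0.2, 1.6]
grip_width: 0.007
grip_force: 0.6
```

jog_arm([
  {"tx": 0, "ty": -1, "tz": 7, "wx": 0, "wy": 0, "wz": 0, "gripper": 0},
  {"tx": 0, "ty": -2, "tz": 12, "wx": 0, "wy": 0, "wz": 0, "gripper": 0},
  {"tx": 0, "ty": -2, "tz": 16, "wx": 0, "wy": 0, "wz": 0, "gripper": 0},
  {"tx": 0, "ty": -2, "tz": 18, "wx": 0, "wy": 0, "wz": 0, "gripper": 0},
  {"tx": 0, "ty": -2, "tz": 19, "wx": 0, "wy": 0, "wz": 0, "gripper": 0},
])

```text
time: 26.3
position: [0.4848, -0.0381, 0.0663]
tool_rot: [-2.131, -2.306, 0.002]
ft_force: [-6.2, 0.3, 13.4]
grip_width: 0.009
grip_force: 6.6
```

jog_arm([
  {"tx": 0, "ty": 0, "tz": -20, "wx": 0, "wy": 0, "wz": 0, "gripper": 0},
  {"tx": 0, "ty": 0, "tz": -55, "wx": 0, "wy": 0, "wz": 0, "gripper": 0.2},
  {"tx": -15, "ty": 0, "tz": -90, "wx": 0, "wy": 0, "wz": 0, "gripper": 0.5},
  {"tx": -35, "ty": 0, "tz": -125, "wx": 0, "wy": 0, "wz": 0, "gripper": 0.5},
  {"tx": -60, "ty": 0, "tz": -155, "wx": 0, "wy": 0, "wz": 0, "gripper": 0.5},
])

```text
time: 26.72
position: [0.4906, -0.0973, 0.2236]
tool_rot: [2.128, 2.31, 0.004]
ft_force: [1.5, -1.3, 0.5]
grip_width: 0.223
grip_force: 0.0
```

jog_arm([
  {"tx": -25, "ty": -5, "tz": -30, "wx": 0, "wy": 0, "wz": 0, "gripper": 0.5},
  {"tx": -50, "ty": -10, "tz": -60, "wx": 0, "wy": 0, "wz": 0, "gripper": 0.5},
  {"tx": -80, "ty": -15, "tz": -80, "wx": 0, "wy": 0, "wz": 0, "gripper": 0.5},
  {"tx": -105, "ty": -20, "tz": -80, "wx": 0, "wy": 0, "wz": 0, "gripper": 0.5},
  {"tx": -130, "ty": -25, "tz": -80, "wx": 0, "wy": 0, "wz": 0, "gripper": 0.5},
])

```text
time: 27.13
position: [0.4759, -0.2313, 0.303]
tool_rot: [2.13, 2.305, 0.004]
ft_force: [-0.1, -0.6, -0.5]
grip_width: 0.489
grip_force: 0.0
```

```bash
python3 - <<'E'
from h import *
for i in range(4): d=img('wrist','w12.png')
np.savez('w12.npz',**d)
s=ctrl.get_state();print(s['position'],s['qd'].round(2),s['time'])
for n in('knob1','post_right','post_left'):
    for b in vision.spot_in('wrist',n)[:2]: x=b['bbox'];print(n,b['conf'],np.round(x),at(d,(x[0]+x[2])/2,(x[1]+x[3])/2,.034,True))
cv2.imwrite('pics/w12c.png',cv2.resize(d['color'][90:290,180:400],None,fx=3.6,fy=3,interpolation=cv2.INTER_CUBIC))
E
```

```text
[ 0.4752 -0.2298  0.3011] [-0.02 -0.   -0.04  0.01 -0.01  0.   -0.  ] 27.3333
knob1 0.73 [222. 199. 274. 250.] [ 0.3892 -0.262   0.034 ]
post_right 0.57 [281.   0. 469. 164.] [ 0.5259 -0.0834  0.034 ]
post_right 0.42 [466. 156. 559. 268.] [ 0.7216 -0.219   0.034 ]
post_left 0.88 [284.   0. 465. 165.] [ 0.5253 -0.0843  0.034 ]
```

View pics/w12c.png

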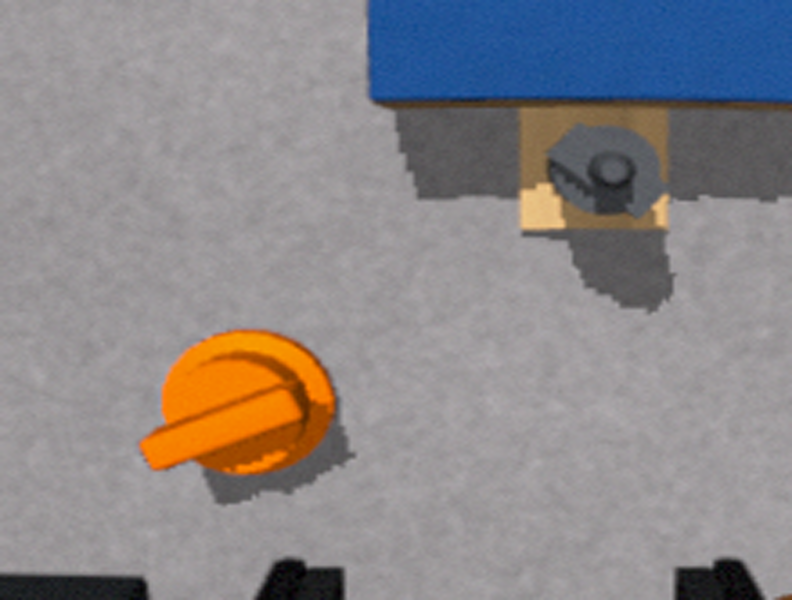

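The cover is shut. The knob bar's top runs from crop (149, 453) to (296, 402), its flange centre is near (248, 400), and the right pilot's tip is at crop (612, 167).

```bash
python3 - <<'E'
from h import *
z=np.load('w12.npz');d={k:z[k] for k in z}
P=lambda x,y,h:at(d,180+x/3.6,90+y/3,h,True)[:2]
a,b=P(149,453,.058),P(296,402,.058);print('bar',a,b,np.linalg.norm(a-b),(a+b)/2,np.arctan2(*(b-a)[::-1]));print('flange',P(248,400,.008))
for p in (P(612,167,.096),):
    t,c=np.sin(.0787),np.cos(.0787);print('post',p,np.array([[c,t],[-t,c]])@(p-[.5192,-.0348])*1000)
m=(a+b)/2;ang=np.arctan2(*(b-a)[::-1])
plan((*m,.041),ang+np.pi/2);plan((*m,.041),ang-np.pi/2)
print(ctrl.get_state()['joint_positions'])
E
```

```text
bar [ 0.3624 -0.2781] [ 0.41   -0.2546] 0.053065714463574096 [ 0.3862 -0.2664] 0.4576326974727956
flange [ 0.3854 -0.2668]
post [ 0.4979 -0.1604] [ -31.1003 -123.5648]
  t [-31.3 -92.4 259.8] w [ 0.001 -0.001 -1.947] yaw now 0.082
  t [-31.3 -92.4 259.8] w [-0.001 -0.     1.195] yaw now 0.082
[-0.589   0.0139  1.0088  1.6568 -0.0123  1.4779  0.5024]
```

jog_arm([
  {"tx": -10, "ty": -30, "tz": 20, "wx": 0, "wy": 0, "wz": 0.12, "gripper": 0.5},
  {"tx": -20, "ty": -60, "tz": 40, "wx": 0, "wy": 0, "wz": 0.24, "gripper": 0.5},
  {"tx": -31, "ty": -92, "tz": 60, "wx": 0, "wy": 0, "wz": 0.36, "gripper": 0.5},
  {"tx": -31, "ty": -92, "tz": 80, "wx": 0, "wy": 0, "wz": 0.48, "gripper": 0.5},
  {"tx": -31, "ty": -92, "tz": 100, "wx": 0, "wy": 0, "wz": 0.6, "gripper": 0.5},
])

```text
time: 27.9
position: [0.3854, -0.2671, 0.2007]
tool_rot: [-2.722, -1.566, -0.008]
ft_force: [2.0, 0.8, 0.6]
grip_width: 0.501
grip_force: 0.0
```

jog_arm([
  {"tx": 0, "ty": 0, "tz": 20, "wx": 0, "wy": 0, "wz": 0.12, "gripper": 0.5},
  {"tx": 0, "ty": 0, "tz": 40, "wx": 0, "wy": 0, "wz": 0.24, "gripper": 0.5},
  {"tx": 0, "ty": 0, "tz": 60, "wx": 0, "wy": 0, "wz": 0.36, "gripper": 0.5},
  {"tx": 0, "ty": 0, "tz": 80, "wx": 0, "wy": 0, "wz": 0.48, "gripper": 0.5},
  {"tx": 0, "ty": 0, "tz": 100, "wx": 0, "wy": 0, "wz": 0.595, "gripper": 0.5},
])

```text
time: 28.32
position: [0.3867, -0.2662, 0.1002]
tool_rot: [-3.061, -0.703, -0.001]
ft_force: [-0.3, 0.1, 0.0]
grip_width: 0.504
grip_force: 0.0
```

```bash
python3 - <<'E'
from h import *
for i in range(3): d=img('wrist')
s=ctrl.get_state();print(s['position'],s['joint_positions'].round(2),s['grip_width'],s['qd'].round(2))
plan((.3858,-.2666,.040),.4576-np.pi/2)
for b in vision.spot_in('wrist','knob1')[:2]: print(b)
d=img('top')
for b in vision.spot_in('top','knob1')[:3]: x=b['bbox'];print(b,at(d,(x[0]+x[2])/2,(x[1]+x[3])/2,.034))
E
```

```text
[ 0.3853 -0.2663  0.1002] [-0.44  0.03  1.02  2.06 -0.03  1.07 -0.52] 0.4976268870097496 [-0.   -0.04  0.01 -0.05  0.02  0.01  0.02]
  t [ 0.5  0.6 60.2] w [-0.002  0.003  0.002] yaw now -1.112
{'bbox': [285.4, 199.0, 366.6, 316.1], 'conf': 0.6}
{'bbox': [209.4, 299.0, 230.7, 324.5], 'conf': 0.6} [0.3534 0.2637 0.034 ]
{'bbox': [295.1, 210.2, 373.7, 289.7], 'conf': 0.18} [ 0.5251 -0.0354  0.034 ]
```

jog_arm([
  {"tx": 0.5, "ty": 0.5, "tz": 15, "wx": 0, "wy": 0, "wz": 0, "gripper": 0.5},
  {"tx": 0.5, "ty": 0.5, "tz": 30, "wx": 0, "wy": 0, "wz": 0, "gripper": 0.5},
  {"tx": 0.5, "ty": 0.5, "tz": 45, "wx": 0, "wy": 0, "wz": 0, "gripper": 0.5},
  {"tx": 0.5, "ty": 0.5, "tz": 55, "wx": 0, "wy": 0, "wz": 0, "gripper": 0.5},
  {"tx": 0.5, "ty": 0.5, "tz": 60, "wx": 0, "wy": 0, "wz": 0, "gripper": 0.5},
])

```text
time: 29.03
position: [0.3872, -0.2675, 0.0411]
tool_rot: [-3.06, -0.712, -0.001]
ft_force: [-0.4, 0.1, 0.1]
grip_width: 0.498
grip_force: 0.0
```

jog_arm([
  {"tx": 0, "ty": 0, "tz": 0, "wx": 0, "wy": 0, "wz": 0, "gripper": 0.05},
  {"tx": 0, "ty": 0, "tz": 0, "wx": 0, "wy": 0, "wz": 0, "gripper": 0.05},
  {"tx": 0, "ty": 0, "tz": 0, "wx": 0, "wy": 0, "wz": 0, "gripper": 0.05},
  {"tx": 0, "ty": 0, "tz": 0, "wx": 0, "wy": 0, "wz": 0, "gripper": 0.05},
  {"tx": 0, "ty": 0, "tz": 0, "wx": 0, "wy": 0, "wz": 0, "gripper": 0.05},
], grip_force=30)

```text
time: 29.45
position: [0.3873, -0.2679, 0.0418]
tool_rot: [3.06, 0.709, 0.002]
ft_force: [-0.4, -0.4, 0.4]
grip_width: 0.204
grip_force: 0.0
```

jog_arm([
  {"tx": 0, "ty": 0, "tz": 0, "wx": 0, "wy": 0, "wz": 0, "gripper": 0.05},
  {"tx": 0, "ty": 0, "tz": 0, "wx": 0, "wy": 0, "wz": 0, "gripper": 0.05},
  {"tx": 0, "ty": 0, "tz": 0, "wx": 0, "wy": 0, "wz": 0, "gripper": 0.05},
  {"tx": 0, "ty": 0, "tz": 0, "wx": 0, "wy": 0, "wz": 0, "gripper": 0.05},
  {"tx": 0, "ty": 0, "tz": 0, "wx": 0, "wy": 0, "wz": 0, "gripper": 0.05},
])

```text
time: 29.87
position: [0.3871, -0.2678, 0.0415]
tool_rot: [-3.061, -0.708, -0.001]
ft_force: [-0.4, 0.6, 4.8]
grip_width: 0.16
grip_force: 29.9
```

jog_arm([
  {"tx": 0, "ty": 0, "tz": -15, "wx": 0, "wy": 0, "wz": 0, "gripper": 0.05},
  {"tx": 0, "ty": 0, "tz": -45, "wx": 0, "wy": 0, "wz": 0, "gripper": 0.05},
  {"tx": 0, "ty": 0, "tz": -80, "wx": 0, "wy": 0, "wz": 0, "gripper": 0.05},
  {"tx": 0, "ty": 0, "tz": -115, "wx": 0, "wy": 0, "wz": 0, "gripper": 0.05},
  {"tx": 0, "ty": 0, "tz": -125, "wx": 0, "wy": 0, "wz": 0, "gripper": 0.05},
])

```text
time: 30.28
position: [0.3888, -0.2694, 0.1704]
tool_rot: [3.058, 0.707, 0.011]
ft_force: [1.3, 0.5, -0.9]
grip_width: 0.158
grip_force: 29.9
```

```bash
python3 - <<'E'
from h import *
for i in range(3): d=img('wrist','w13.png')
s=ctrl.get_state();print(s['position'],s['ft_force'],s['grip_width'],s['grip_force'])
plan((.4979,-.1604,.165),.4576-np.pi/2)
E
```

```text
[ 0.3869 -0.2675  0.1659] [-1.0632  0.0306 -1.1536] 0.16184227862424308 29.937386512756348
  t [146.8 -47.3   1.1] w [-0.    -0.002 -0.002] yaw now -1.115
```

View pics/w13.png

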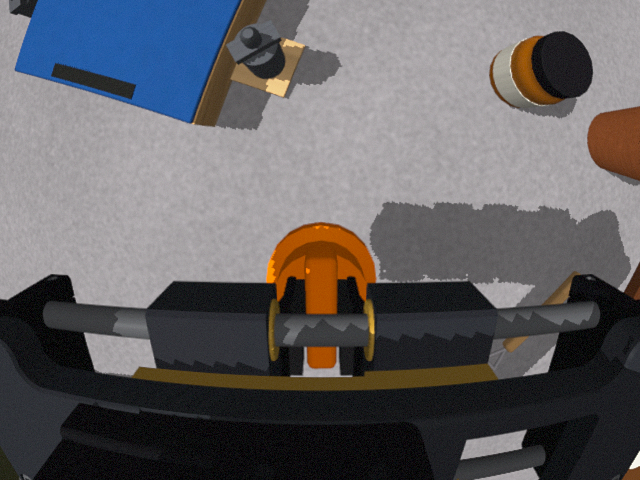

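The knob is held squarely. Its flange's far edge is at (321, 224) and the right pilot's tip at (250, 36).

```bash
python3 - <<'E'
from h import *
d=img('wrist');s=ctrl.get_state();R0=R.from_rotvec(s['tool_rot'])
f=lambda l:np.round(proj(d,s['position']+R0.apply(np.array(l)/1e3),True),1)
print('flange far',f((31,0,31.5)),f((31,0,41.5)),'bar far top',f((28,0,-16.5)),'LR',f((0,-31,31.5)),f((0,31,31.5)))
g=cv2.cvtColor(d['color'],cv2.COLOR_BGR2HSV)[:,321];print([(i,*g[i].tolist()) for i in range(215,262,3)])
for uv,h in(((250,36),.096),((250,33),.096)):
    p=at(d,*uv,h,True);print(p);plan((p[0],p[1],.165),.4576-np.pi/2)
E
```

```text
flange far [321.5 222. ] [321.5 218.2] bar far top [321.8 253.8] LR [266.5 276. ] [376.5 275.9]
[(215, 165, 6, 168), (218, 173, 6, 172), (221, 5, 20, 165), (224, 13, 255, 130), (227, 15, 255, 215), (230, 14, 255, 182), (233, 15, 255, 182), (236, 15, 255, 184), (239, 14, 255, 178), (242, 14, 255, 123), (245, 14, 255, 119), (248, 14, 255, 122), (251, 13, 255, 118), (254, 14, 255, 123), (257, 14, 255, 137), (260, 14, 255, 166)]
[ 0.4949 -0.164   0.096 ]
  t [143.2 -44.8  -0.3] w [-0.002  0.001 -0.002] yaw now -1.116
[ 0.4967 -0.163   0.096 ]
  t [145.2 -44.8  -0.3] w [-0.002  0.001 -0.002] yaw now -1.116
```

jog_arm([
  {"tx": 20, "ty": -15, "tz": 0, "wx": 0, "wy": 0, "wz": 0, "gripper": 0.05},
  {"tx": 40, "ty": -30, "tz": 0, "wx": 0, "wy": 0, "wz": 0, "gripper": 0.05},
  {"tx": 60, "ty": -46, "tz": 0, "wx": 0, "wy": 0, "wz": 0, "gripper": 0.05},
  {"tx": 70, "ty": -46, "tz": 0, "wx": 0, "wy": 0, "wz": 0, "gripper": 0.05},
  {"tx": 70, "ty": -46, "tz": 0, "wx": 0, "wy": 0, "wz": 0, "gripper": 0.05},
])

```text
time: 30.9
position: [0.4297, -0.1935, 0.164]
tool_rot: [3.059, 0.715, -0.006]
ft_force: [0.7, 0.1, -1.3]
grip_width: 0.154
grip_force: 29.9
```

```bash
python3 - <<'E'
from h import *
for i in range(3): d=img('wrist','w14.png')
np.savez('w14.npz',**d)
s=ctrl.get_state();print(s['position'])
p=proj(d,(.4978,-.1612,.096),True);print(p);x,y=int(p[0])-60,max(int(p[1])-60,0)
print(x,y);cv2.imwrite('pics/w14c.png',cv2.resize(d['color'][y:y+120,x:x+120],None,fx=4,fy=4,interpolation=cv2.INTER_CUBIC))
E
```

```text
[ 0.4279 -0.1971  0.165 ]
(np.float64(320.79546769034636), np.float64(132.72678153496423))
260 72
```

View pics/w14c.png

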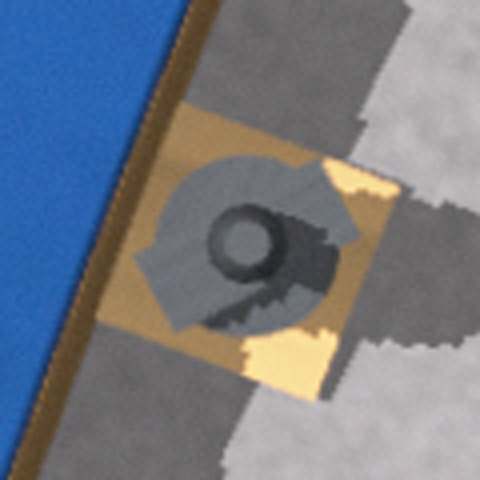

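The pilot's tip is at full-image (320, 132), within 1 px of prediction. The blade lies about 63 degrees from the bar, in the +wz direction.

jog_arm([
  {"tx": 16, "ty": 0, "tz": 0, "wx": 0, "wy": 0, "wz": 0, "gripper": 0.05},
  {"tx": 32, "ty": 0, "tz": 0, "wx": 0, "wy": 0, "wz": 0, "gripper": 0.05},
  {"tx": 50, "ty": -1, "tz": 0, "wx": 0, "wy": 0, "wz": 0, "gripper": 0.05},
  {"tx": 68, "ty": -1, "tz": 0, "wx": 0, "wy": 0, "wz": 0, "gripper": 0.05},
  {"tx": 79, "ty": -1, "tz": 0, "wx": 0, "wy": 0, "wz": 0, "gripper": 0.05},
])

```text
time: 31.47
position: [0.5006, -0.1606, 0.1658]
tool_rot: [3.061, 0.706, -0.0]
ft_force: [0.3, 0.5, -1.2]
grip_width: 0.158
grip_force: 29.9
```

jog_arm([
  {"tx": 0, "ty": 0, "tz": 5, "wx": 0, "wy": 0, "wz": 0, "gripper": 0.05},
  {"tx": 0, "ty": 0, "tz": 12, "wx": 0, "wy": 0, "wz": 0, "gripper": 0.05},
  {"tx": 0, "ty": 0, "tz": 20, "wx": 0, "wy": 0, "wz": 0, "gripper": 0.05},
  {"tx": 0, "ty": 0, "tz": 24, "wx": 0, "wy": 0, "wz": 0, "gripper": 0.05},
  {"tx": 0, "ty": 0, "tz": 24, "wx": 0, "wy": 0, "wz": 0, "gripper": 0.05},
])

```text
time: 31.88
position: [0.498, -0.1607, 0.1406]
tool_rot: [-3.06, -0.705, 0.004]
ft_force: [-0.6, 0.4, -1.8]
grip_width: 0.159
grip_force: 29.9
```

```bash
python3 - <<'E'
from h import *
img('scene');img('scene')
s=ctrl.get_state();print(s['position'],s['ft_force'],s['qd'].round(2))
plan((.4985,-.1609,.1205),.4576-np.pi/2)
E
```

```text
[ 0.4992 -0.1606  0.1419] [ 0.7235 -0.2966 -0.8846] [-0.   -0.   -0.   -0.02  0.    0.   -0.  ]
  t [-0.8 -0.  21.4] w [-0.001  0.    -0.004] yaw now -1.117
```

jog_arm([
  {"tx": -0.5, "ty": 0, "tz": 4, "wx": 0, "wy": 0, "wz": 0, "gripper": 0.05},
  {"tx": -0.5, "ty": 0, "tz": 8, "wx": 0, "wy": 0, "wz": 0, "gripper": 0.05},
  {"tx": -0.5, "ty": 0, "tz": 12, "wx": 0, "wy": 0, "wz": 0, "gripper": 0.05},
  {"tx": -0.5, "ty": 0, "tz": 16, "wx": 0, "wy": 0, "wz": 0, "gripper": 0.05},
  {"tx": -0.5, "ty": 0, "tz": 18, "wx": 0, "wy": 0, "wz": 0, "gripper": 0.05},
])

```text
time: 32.4
position: [0.4991, -0.1602, 0.1234]
tool_rot: [-3.06, -0.708, 0.001]
ft_force: [0.8, 0.5, -1.4]
grip_width: 0.156
grip_force: 29.9
```

jog_arm([
  {"tx": 0, "ty": 0, "tz": 1, "wx": 0, "wy": 0, "wz": 0, "gripper": 0.05},
  {"tx": 0, "ty": 0, "tz": 2, "wx": 0, "wy": 0, "wz": 0, "gripper": 0.05},
  {"tx": 0, "ty": 0, "tz": 3, "wx": 0, "wy": 0, "wz": 0, "gripper": 0.05},
  {"tx": 0, "ty": 0, "tz": 4, "wx": 0, "wy": 0, "wz": 0, "gripper": 0.05},
  {"tx": 0, "ty": 0, "tz": 5, "wx": 0, "wy": 0, "wz": 0, "gripper": 0.05},
])

```text
time: 32.82
position: [0.4999, -0.1606, 0.1195]
tool_rot: [3.06, 0.708, 0.001]
ft_force: [-1.8, 0.6, 8.8]
grip_width: 0.157
grip_force: 29.9
```

jog_arm([
  {"tx": 0, "ty": 0, "tz": 0, "wx": 0, "wy": 0, "wz": 0.1, "gripper": 0.05},
  {"tx": 0, "ty": 0, "tz": 0, "wx": 0, "wy": 0, "wz": 0.2, "gripper": 0.05},
  {"tx": 0, "ty": 0, "tz": 0, "wx": 0, "wy": 0, "wz": 0.3, "gripper": 0.05},
  {"tx": 0, "ty": 0, "tz": 0, "wx": 0, "wy": 0, "wz": 0.4, "gripper": 0.05},
  {"tx": 0, "ty": 0, "tz": 0, "wx": 0, "wy": 0, "wz": 0.5, "gripper": 0.05},
])

```text
time: 33.23
position: [0.5001, -0.1613, 0.1196]
tool_rot: [3.139, -0.079, 0.003]
ft_force: [1.1, -2.3, -0.7]
grip_width: 0.157
grip_force: 29.9
```

jog_arm([
  {"tx": 0, "ty": 0, "tz": 0, "wx": 0, "wy": 0, "wz": 0.08, "gripper": 0.05},
  {"tx": 0, "ty": 0, "tz": 0, "wx": 0, "wy": 0, "wz": 0.16, "gripper": 0.05},
  {"tx": 0, "ty": 0, "tz": 0, "wx": 0, "wy": 0, "wz": 0.24, "gripper": 0.05},
  {"tx": 0, "ty": 0, "tz": 0, "wx": 0, "wy": 0, "wz": 0.32, "gripper": 0.05},
  {"tx": 0, "ty": 0, "tz": 0, "wx": 0, "wy": 0, "wz": 0.4, "gripper": 0.05},
])

```text
time: 33.65
position: [0.5002, -0.162, 0.1196]
tool_rot: [3.061, -0.7, 0.004]
ft_force: [0.9, -2.5, -0.8]
grip_width: 0.159
grip_force: 29.9
```

```bash
python3 - <<'E'
from h import *
s=ctrl.get_state();print(s['position'],s['ft_force'],s['torque'],s['joint_positions'].round(2));plan(s['position'],0)
E
```

```text
[ 0.5002 -0.162   0.1196] [ 0.9218 -2.5355 -0.8263] [-0.9379 -0.1517  0.0461] [-0.67  0.21  1.03  1.92 -0.19  1.12 -1.58]
  t [0. 0. 0.] w [ 0.004 -0.001 -2.02 ] yaw now -2.02
```

jog_arm([
  {"tx": 0, "ty": 0, "tz": 1, "wx": 0, "wy": 0, "wz": 0, "gripper": 0.05},
  {"tx": 0, "ty": 0, "tz": 2, "wx": 0, "wy": 0, "wz": 0.05, "gripper": 0.05},
  {"tx": 0, "ty": 0, "tz": 2, "wx": 0, "wy": 0, "wz": 0.1, "gripper": 0.05},
  {"tx": 0, "ty": 0, "tz": 2, "wx": 0, "wy": 0, "wz": 0.15, "gripper": 0.05},
  {"tx": 0, "ty": 0, "tz": 2, "wx": 0, "wy": 0, "wz": 0.2, "gripper": 0.05},
])

```text
time: 34.07
position: [0.5002, -0.1623, 0.1179]
tool_rot: [2.978, -0.996, 0.005]
ft_force: [0.8, -4.5, -0.2]
grip_width: 0.152
grip_force: 29.9
```

jog_arm([
  {"tx": 0, "ty": 0, "tz": 0, "wx": 0, "wy": 0, "wz": 0.04, "gripper": 0.05},
  {"tx": 0, "ty": 0, "tz": 0, "wx": 0, "wy": 0, "wz": 0.08, "gripper": 0.05},
  {"tx": 0, "ty": 0, "tz": 0, "wx": 0, "wy": 0, "wz": 0.12, "gripper": 0.05},
  {"tx": 0, "ty": 0, "tz": 0, "wx": 0, "wy": 0, "wz": 0.16, "gripper": 0.05},
  {"tx": 0, "ty": 0, "tz": 0, "wx": 0, "wy": 0, "wz": 0.2, "gripper": 0.05},
])

```text
time: 34.48
position: [0.4995, -0.1627, 0.1175]
tool_rot: [2.863, -1.286, 0.003]
ft_force: [-0.6, -4.1, 0.3]
grip_width: 0.158
grip_force: 30.4
```

jog_arm([
  {"tx": 0, "ty": 0, "tz": 1, "wx": 0, "wy": 0, "wz": 0, "gripper": 0.05},
  {"tx": 0, "ty": 0, "tz": 2, "wx": 0, "wy": 0, "wz": 0, "gripper": 0.05},
  {"tx": 0, "ty": 0, "tz": 3, "wx": 0, "wy": 0, "wz": 0, "gripper": 0.05},
  {"tx": 0, "ty": 0, "tz": 4, "wx": 0, "wy": 0, "wz": 0, "gripper": 0.05},
  {"tx": 0, "ty": 0, "tz": 5, "wx": 0, "wy": 0, "wz": 0, "gripper": 0.05},
])

```text
time: 34.9
position: [0.5001, -0.163, 0.1144]
tool_rot: [2.866, -1.283, 0.004]
ft_force: [-4.5, -4.6, 18.1]
grip_width: 0.162
grip_force: 30.7
```

```bash
python3 - <<'E'
from h import *
s=ctrl.get_state();print(s['position'],s['ft_force'],s['torque'],s['joint_positions'].round(2));plan((.4987,-.1608,.11),-2.02)
E
```

```text
[ 0.5001 -0.163   0.1144] [-4.5423 -4.6171 18.1259] [-1.0959  1.4902  0.5931] [-0.71  0.24  1.1   1.92 -0.23  1.12 -1.94]
  t [-2.6 -0.4  4.4] w [ 0.002 -0.003 -0.393] yaw now -2.413
```

```bash
python3 - <<'E'
from h import *
d=img('wrist','w15.png');e=img('scene','s15.png')
u,v=map(int,proj(e,(.4978,-.1612,.1)))
cv2.imwrite('pics/m15.png',np.hstack([cv2.resize(d['color'][150:390,200:440],(480,480),interpolation=cv2.INTER_CUBIC),cv2.resize(e['color'][v-30:v+30,u-20:u+20],(320,480),interpolation=cv2.INTER_CUBIC)]))
E
```

```text
(no output)
```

View pics/m15.png

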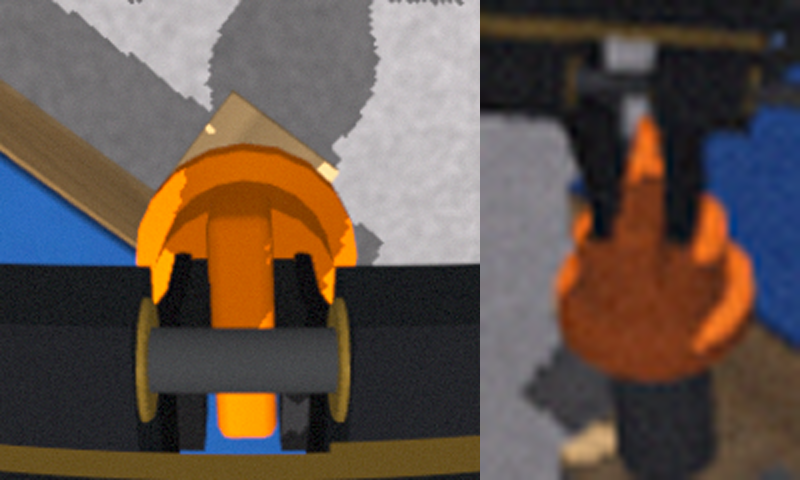

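The views suggest the knob is over the pilot without having slipped in the fingers, partly dropped, and binding because I turned slightly past the blade. I've now looked at more pictures than the 14 allowed, so from here I'll work from numbers only. Backing the turn off under light pressure.

jog_arm([
  {"tx": -0.5, "ty": 0, "tz": 0, "wx": 0, "wy": 0, "wz": -0.04, "gripper": 0.05},
  {"tx": -1, "ty": 0, "tz": 0, "wx": 0, "wy": 0, "wz": -0.08, "gripper": 0.05},
  {"tx": -1, "ty": 0, "tz": 0, "wx": 0, "wy": 0, "wz": -0.12, "gripper": 0.05},
  {"tx": -1, "ty": 0, "tz": 0, "wx": 0, "wy": 0, "wz": -0.16, "gripper": 0.05},
  {"tx": -1, "ty": 0, "tz": 0, "wx": 0, "wy": 0, "wz": -0.2, "gripper": 0.05},
])

```text
time: 35.42
position: [0.4999, -0.1622, 0.1129]
tool_rot: [2.979, -0.99, 0.007]
ft_force: [1.2, -6.7, -0.0]
grip_width: 0.154
grip_force: 30.0
```

```bash
python3 - <<'E'
from h import *
s=ctrl.get_state();print(s['position'],s['ft_force'],s['torque']);plan((.4978,-.1612,.1095),-2.213)
E
```

```text
[ 0.4999 -0.1622  0.1129] [ 1.2463 -6.6892 -0.004 ] [-1.5937 -0.2613  0.0278]
  t [-2.3  0.4  3.4] w [ 0.001 -0.005  0.   ] yaw now -2.213
```

jog_arm([
  {"tx": 0, "ty": 1, "tz": 1, "wx": 0, "wy": 0, "wz": 0, "gripper": 0.05},
  {"tx": 0, "ty": 1, "tz": 2, "wx": 0, "wy": 0, "wz": 0, "gripper": 0.05},
  {"tx": 0, "ty": 1, "tz": 3, "wx": 0, "wy": 0, "wz": 0, "gripper": 0.05},
  {"tx": 0, "ty": 1, "tz": 4, "wx": 0, "wy": 0, "wz": 0, "gripper": 0.05},
  {"tx": 0, "ty": 1, "tz": 4, "wx": 0, "wy": 0, "wz": 0, "gripper": 0.05},
])

```text
time: 35.83
position: [0.5, -0.1624, 0.1096]
tool_rot: [2.979, -0.994, 0.008]
ft_force: [1.1, -4.4, 5.2]
grip_width: 0.154
grip_force: 30.0
```

```bash
python3 - <<'E'
from h import *
s=ctrl.get_state();print(s['position'],s['ft_force'],s['torque'],s['grip_force'])
d=img('wrist');R0=R.from_rotvec(s['tool_rot'])
h=cv2.cvtColor(d['color'],cv2.COLOR_BGR2HSV)
for u in(315,321,327):
  g=h[:,u];print([i for i in range(190,260) if 5<g[i][0]<20 and g[i][1]>200][:1],end=' ')
for dz in(36,38,40,42):print(dz,proj(d,s['position']+R0.apply(np.array((31,0,dz))/1e3),True)[1],proj(d,s['position']+R0.apply(np.array((31,0,dz-10))/1e3),True)[1])
E
```

```text
[ 0.5    -0.1624  0.1096] [ 1.0519 -4.4408  5.2304] [-1.2928 -0.1998 -0.0537] 29.965814352035522
[223] [222] [222] 36 217.14659469901002 221.0627307842974
38 216.408414228767 220.24798401916584
40 215.68426511384706 219.4494607946679
42 214.97375640587728 218.66668847499943
```

jog_arm([
  {"tx": 0, "ty": 0, "tz": -1, "wx": 0, "wy": 0, "wz": 0, "gripper": 0.45},
  {"tx": 0, "ty": 0, "tz": -1, "wx": 0, "wy": 0, "wz": 0, "gripper": 0.45},
  {"tx": 0, "ty": 0, "tz": -1, "wx": 0, "wy": 0, "wz": 0, "gripper": 0.45},
  {"tx": 0, "ty": 0, "tz": -1, "wx": 0, "wy": 0, "wz": 0, "gripper": 0.45},
  {"tx": 0, "ty": 0, "tz": -1, "wx": 0, "wy": 0, "wz": 0, "gripper": 0.45},
])

```text
time: 36.3
position: [0.4979, -0.1597, 0.1087]
tool_rot: [-2.979, 0.994, 0.002]
ft_force: [-0.3, -0.2, -0.3]
grip_width: 0.414
grip_force: 0.0
```

jog_arm([
  {"tx": 0, "ty": 0, "tz": -20, "wx": 0, "wy": 0, "wz": 0, "gripper": 0.5},
  {"tx": 0, "ty": 0, "tz": -55, "wx": 0, "wy": 0, "wz": 0, "gripper": 0.5},
  {"tx": 0, "ty": 0, "tz": -95, "wx": 0, "wy": 0, "wz": 0, "gripper": 0.5},
  {"tx": 0, "ty": 0, "tz": -135, "wx": 0, "wy": 0, "wz": -0.1, "gripper": 0.5},
  {"tx": 0, "ty": 0, "tz": -170, "wx": 0, "wy": 0, "wz": -0.2, "gripper": 0.5},
])

```text
time: 36.72
position: [0.498, -0.1605, 0.2814]
tool_rot: [-3.065, 0.686, -0.001]
ft_force: [1.2, -0.5, 0.1]
grip_width: 0.495
grip_force: 0.0
```

jog_arm([
  {"tx": 0, "ty": 0, "tz": 0, "wx": 0, "wy": 0, "wz": -0.12, "gripper": 0.5},
  {"tx": 0, "ty": 0, "tz": 0, "wx": 0, "wy": 0, "wz": -0.24, "gripper": 0.5},
  {"tx": 0, "ty": 0, "tz": 0, "wx": 0, "wy": 0, "wz": -0.36, "gripper": 0.5},
  {"tx": 0, "ty": 0, "tz": 0, "wx": 0, "wy": 0, "wz": -0.48, "gripper": 0.5},
  {"tx": 0, "ty": 0, "tz": 0, "wx": 0, "wy": 0, "wz": -0.6, "gripper": 0.5},
])

```text
time: 37.13
position: [0.498, -0.16, 0.2789]
tool_rot: [-3.131, -0.253, 0.0]
ft_force: [-0.4, 0.4, -0.1]
grip_width: 0.498
grip_force: 0.0
```

jog_arm([
  {"tx": 0, "ty": 0, "tz": 0, "wx": 0, "wy": 0, "wz": -0.12, "gripper": 0.5},
  {"tx": 0, "ty": 0, "tz": 0, "wx": 0, "wy": 0, "wz": -0.24, "gripper": 0.5},
  {"tx": 0, "ty": 0, "tz": 0, "wx": 0, "wy": 0, "wz": -0.36, "gripper": 0.5},
  {"tx": 0, "ty": 0, "tz": 0, "wx": 0, "wy": 0, "wz": -0.48, "gripper": 0.5},
  {"tx": 0, "ty": 0, "tz": 0, "wx": 0, "wy": 0, "wz": -0.6, "gripper": 0.5},
])

```text
time: 37.55
position: [0.498, -0.1601, 0.2789]
tool_rot: [-2.916, -1.167, 0.0]
ft_force: [0.5, 0.1, -0.3]
grip_width: 0.498
grip_force: 0.0
```

jog_arm([
  {"tx": 0, "ty": 0, "tz": 0, "wx": 0, "wy": 0, "wz": -0.12, "gripper": 0.5},
  {"tx": 0, "ty": 0, "tz": 0, "wx": 0, "wy": 0, "wz": -0.24, "gripper": 0.5},
  {"tx": 0, "ty": 0, "tz": 0, "wx": 0, "wy": 0, "wz": -0.36, "gripper": 0.5},
  {"tx": 0, "ty": 0, "tz": 0, "wx": 0, "wy": 0, "wz": -0.48, "gripper": 0.5},
  {"tx": 0, "ty": 0, "tz": 0, "wx": 0, "wy": 0, "wz": -0.6, "gripper": 0.5},
])

```text
time: 37.97
position: [0.498, -0.1601, 0.2789]
tool_rot: [-2.441, -1.976, 0.0]
ft_force: [-0.9, -0.1, 1.3]
grip_width: 0.503
grip_force: 0.0
```

```bash
python3 - <<'E'
from h import *
d=img('top');d=img('top');s=ctrl.get_state();print(s['position'],s['joint_positions'].round(2),s['time'])
for b in vision.spot_in('top','knob1')[:4]: x=b['bbox'];print(b,at(d,(x[0]+x[2])/2,(x[1]+x[3])/2,.1),at(d,(x[0]+x[2])/2,(x[1]+x[3])/2,.034))
plan((.44,.16,.28),0.08)
E
```

```text
[ 0.498  -0.1601  0.2789] [-0.8   0.    1.08  1.71 -0.    1.44  0.06] 38.0667
{'bbox': [207.2, 296.0, 229.2, 325.1], 'conf': 0.66} [0.352  0.2585 0.1   ] [0.3564 0.2688 0.034 ]
{'bbox': [372.7, 250.2, 377.0, 264.9], 'conf': 0.42} [ 0.4961 -0.1375  0.1   ] [ 0.5067 -0.1445  0.034 ]
  t [ 300.  -126.1   -0.9] w [-0.    -0.    -0.299] yaw now -0.219
```

jog_arm([
  {"tx": 30, "ty": -13, "tz": 0, "wx": 0, "wy": 0, "wz": 0, "gripper": 0.5},
  {"tx": 62, "ty": -26, "tz": 0, "wx": 0, "wy": 0, "wz": 0, "gripper": 0.5},
  {"tx": 94, "ty": -39, "tz": 0, "wx": 0, "wy": 0, "wz": 0, "gripper": 0.5},
  {"tx": 126, "ty": -53, "tz": 0, "wx": 0, "wy": 0, "wz": 0, "gripper": 0.5},
  {"tx": 158, "ty": -66, "tz": 0, "wx": 0, "wy": 0, "wz": 0, "gripper": 0.5},
])

```text
time: 38.53
position: [0.4668, 0.0097, 0.2793]
tool_rot: [-2.451, -1.964, -0.002]
ft_force: [0.6, -0.5, 0.3]
grip_width: 0.498
grip_force: 0.0
```

jog_arm([
  {"tx": 30, "ty": -13, "tz": 0, "wx": 0, "wy": 0, "wz": -0.08, "gripper": 0.5},
  {"tx": 60, "ty": -26, "tz": 0, "wx": 0, "wy": 0, "wz": -0.16, "gripper": 0.5},
  {"tx": 92, "ty": -39, "tz": 0, "wx": 0, "wy": 0, "wz": -0.24, "gripper": 0.5},
  {"tx": 122, "ty": -52, "tz": 0, "wx": 0, "wy": 0, "wz": -0.3, "gripper": 0.5},
  {"tx": 142, "ty": -60, "tz": 0, "wx": 0, "wy": 0, "wz": -0.3, "gripper": 0.5},
])

```text
time: 38.95
position: [0.4379, 0.1633, 0.2789]
tool_rot: [-2.122, -2.315, -0.0]
ft_force: [-0.4, -0.9, -0.1]
grip_width: 0.5
grip_force: 0.0
```

```bash
cat > knob.py <<'E'
from h import *
from scipy.optimize import least_squares
def orange(d):
    hsv=cv2.cvtColor(d['color'],cv2.COLOR_BGR2HSV);m=cv2.inRange(hsv,(7,180,60),(22,255,255))
    k,l,st,ce=cv2.connectedComponentsWithStats(m)
    i=max([i for i in range(1,k) if ce[i][1]<290],key=lambda i:st[i,4]);return (l==i).astype('uint8'),hsv
def model(d,x,y,a,z0=0):
    m=np.zeros((480,640),'uint8');th=np.linspace(0,2*np.pi,48)
    def hull(P): cv2.fillConvexPoly(m,cv2.convexHull(np.float32([proj(d,p,True) for p in P]).round().astype(np.int32)),1)
    for r,h in((.031,(0,.01)),(.0235,(.01,.034))): hull([(x+r*np.cos(t),y+r*np.sin(t),z0+q) for t in th for q in h])
    c,s=np.cos(a),np.sin(a);hull([(x+c*u-s*v,y+s*u+c*v,z0+h) for u in(-.028,.028) for v in(-.007,.007) for h in(.034,.058)])
    return m
def fit(d,x,y):
    M,_=orange(d);best=None
    sc=lambda p:np.logical_and(model(d,*p),M).sum()/np.logical_or(model(d,*p),M).sum()
    p=max(((x+i,y+j,a) for a in np.arange(0,np.pi,.2) for i in(-.006,0,.006) for j in(-.006,0,.006)),key=sc)
    for st in(.003,.0015,.0007):
        for _ in range(4): p=max(((p[0]+i*st,p[1]+j*st,p[2]+k*st*25) for i in(-1,0,1) for j in(-1,0,1) for k in(-1,0,1)),key=sc)
    return p,sc(p)
E
python3 - <<'E'
from knob import *
for i in range(3): d=img('wrist','w16.png')
s=ctrl.get_state();print(s['position'],s['joint_positions'].round(2),s['qd'].round(2))
M,_=orange(d);print(M.sum(),np.argwhere(M).mean(0),np.argwhere(M).min(0),np.argwhere(M).max(0))
p,sc=fit(d,.355,.258);print(p,sc)
plan((p[0],p[1],.041),p[2]-np.pi/2);plan((p[0],p[1],.041),p[2]+np.pi/2)
E
```

```text
[0.4387 0.1613 0.2788] [-1.1  -0.14  0.63  1.81  0.09  1.45 -0.4 ] [ 0.03 -0.02  0.05 -0.    0.03  0.01  0.02]
2217 [114.1231 252.4664] [ 89 220] [140 280]
(0.3505, 0.264, np.float64(0.05749999999999998)) 0.919535462463708
  t [110.1 -79.  237.7] w [0.    0.001 1.599] yaw now 0.085
  t [110.1 -79.  237.7] w [-0.001  0.    -1.543] yaw now 0.085
```

jog_arm([
  {"tx": 22, "ty": -16, "tz": 20, "wx": 0, "wy": 0, "wz": 0.12, "gripper": 0.5},
  {"tx": 45, "ty": -32, "tz": 40, "wx": 0, "wy": 0, "wz": 0.24, "gripper": 0.5},
  {"tx": 70, "ty": -50, "tz": 60, "wx": 0, "wy": 0, "wz": 0.36, "gripper": 0.5},
  {"tx": 95, "ty": -68, "tz": 80, "wx": 0, "wy": 0, "wz": 0.48, "gripper": 0.5},
  {"tx": 110, "ty": -79, "tz": 90, "wx": 0, "wy": 0, "wz": 0.6, "gripper": 0.5},
])

```text
time: 39.52
position: [0.349, 0.2628, 0.1869]
tool_rot: [-2.721, -1.571, 0.005]
ft_force: [-0.3, 0.4, -0.4]
grip_width: 0.497
grip_force: 0.0
```

jog_arm([
  {"tx": 0, "ty": 0, "tz": 10, "wx": 0, "wy": 0, "wz": 0.12, "gripper": 0.5},
  {"tx": 0, "ty": 0, "tz": 20, "wx": 0, "wy": 0, "wz": 0.24, "gripper": 0.5},
  {"tx": 0, "ty": 0, "tz": 30, "wx": 0, "wy": 0, "wz": 0.36, "gripper": 0.5},
  {"tx": 0, "ty": 0, "tz": 40, "wx": 0, "wy": 0, "wz": 0.48, "gripper": 0.5},
  {"tx": 0, "ty": 0, "tz": 50, "wx": 0, "wy": 0, "wz": 0.6, "gripper": 0.5},
])

```text
time: 39.93
position: [0.3523, 0.2613, 0.1388]
tool_rot: [3.064, 0.692, 0.001]
ft_force: [-0.5, -0.0, -0.9]
grip_width: 0.498
grip_force: 0.0
```

jog_arm([
  {"tx": 0, "ty": 0, "tz": 10, "wx": 0, "wy": 0, "wz": 0.1, "gripper": 0.5},
  {"tx": 0, "ty": 0, "tz": 20, "wx": 0, "wy": 0, "wz": 0.2, "gripper": 0.5},
  {"tx": 0, "ty": 0, "tz": 30, "wx": 0, "wy": 0, "wz": 0.3, "gripper": 0.5},
  {"tx": 0, "ty": 0, "tz": 40, "wx": 0, "wy": 0, "wz": 0.4, "gripper": 0.5},
  {"tx": 0, "ty": 0, "tz": 40, "wx": 0, "wy": 0, "wz": 0.4, "gripper": 0.5},
])

```text
time: 40.35
position: [0.3512, 0.2603, 0.0976]
tool_rot: [3.138, 0.075, -0.003]
ft_force: [-0.3, -0.5, -0.0]
grip_width: 0.5
grip_force: 0.0
```

```bash
python3 - <<'E'
from h import *
for i in range(3): d=img('wrist','w17.png')
s=ctrl.get_state();print(s['position'],s['joint_positions'].round(2),s['qd'].round(2),s['grip_width'],s['ft_force'])
plan((.3505,.264,.041),.0575-np.pi/2)
R0=R.from_rotvec(s['tool_rot'])
P=lambda x,y,z:np.round(proj(d,(x,y,z),True),1)
print('bar end expected',P(.3505+.028,.264+.0016,.058),'flange far',P(.3505+.031,.264,.005),P(.3505,.264-.031,.01),P(.3505,.264+.031,.01))
h=cv2.cvtColor(d['color'],cv2.COLOR_BGR2HSV);m=cv2.inRange(h,(7,150,50),(22,255,255))
for v in range(180,280,8):
  u=np.flatnonzero(m[v,200:440]);print(v,(u.min()+200,u.max()+200,len(u)) if len(u) else None,end='; ')
E
```

```text
[0.3522 0.2621 0.0997] [-1.09 -0.04  0.38  2.11  0.02  1.06 -2.23] [-0.01 -0.01 -0.   -0.01 -0.   -0.   -0.01] 0.49922168947557605 [0.4409 0.1165 0.1728]
  t [-1.6 -2.  58.7] w [-0.    -0.001 -0.002] yaw now -1.516
bar end expected [318.5 224.1] flange far [321.5 203.2] [362.8 250.1] [275.3 245.5]
180 None; 188 None; 196 None; 204 (np.int64(313), np.int64(328), 16); 212 (np.int64(294), np.int64(345), 52); 220 (np.int64(285), np.int64(353), 69); 228 (np.int64(281), np.int64(357), 77); 236 (np.int64(278), np.int64(361), 84); 244 (np.int64(277), np.int64(362), 86); 252 (np.int64(277), np.int64(361), 85); 260 (np.int64(279), np.int64(360), 82); 268 (np.int64(283), np.int64(356), 74); 276 (np.int64(289), np.int64(349), 61);
```

jog_arm([
  {"tx": -1.5, "ty": -2, "tz": 15, "wx": 0, "wy": 0, "wz": 0, "gripper": 0.5},
  {"tx": -1.5, "ty": -2, "tz": 30, "wx": 0, "wy": 0, "wz": 0, "gripper": 0.5},
  {"tx": -1.5, "ty": -2, "tz": 45, "wx": 0, "wy": 0, "wz": 0, "gripper": 0.5},
  {"tx": -1.5, "ty": -2, "tz": 54, "wx": 0, "wy": 0, "wz": 0, "gripper": 0.5},
  {"tx": -1.5, "ty": -2, "tz": 58.5, "wx": 0, "wy": 0, "wz": 0, "gripper": 0.5},
])

```text
time: 40.92
position: [0.3497, 0.2641, 0.0401]
tool_rot: [3.14, 0.087, -0.001]
ft_force: [-0.5, -0.0, 0.1]
grip_width: 0.5
grip_force: 0.0
```

jog_arm([
  {"tx": 0, "ty": 0, "tz": 0, "wx": 0, "wy": 0, "wz": 0, "gripper": 0.05},
  {"tx": 0, "ty": 0, "tz": 0, "wx": 0, "wy": 0, "wz": 0, "gripper": 0.05},
  {"tx": 0, "ty": 0, "tz": 0, "wx": 0, "wy": 0, "wz": 0, "gripper": 0.05},
  {"tx": 0, "ty": 0, "tz": 0, "wx": 0, "wy": 0, "wz": 0, "gripper": 0.05},
  {"tx": 0, "ty": 0, "tz": 0, "wx": 0, "wy": 0, "wz": 0, "gripper": 0.05},
], grip_force=45)

```text
time: 41.33
position: [0.3503, 0.2649, 0.0413]
tool_rot: [-3.139, -0.086, -0.001]
ft_force: [-0.1, -1.4, 0.9]
grip_width: 0.209
grip_force: 1.1
```

jog_arm([
  {"tx": 0, "ty": 0, "tz": 0, "wx": 0, "wy": 0, "wz": 0, "gripper": 0.05},
  {"tx": 0, "ty": 0, "tz": 0, "wx": 0, "wy": 0, "wz": 0, "gripper": 0.05},
  {"tx": 0, "ty": 0, "tz": 0, "wx": 0, "wy": 0, "wz": 0, "gripper": 0.05},
  {"tx": 0, "ty": 0, "tz": 0, "wx": 0, "wy": 0, "wz": 0, "gripper": 0.05},
  {"tx": 0, "ty": 0, "tz": 0, "wx": 0, "wy": 0, "wz": 0, "gripper": 0.05},
])

```text
time: 41.75
position: [0.3501, 0.2646, 0.0411]
tool_rot: [-3.14, -0.086, -0.0]
ft_force: [-1.3, -1.2, 4.5]
grip_width: 0.159
grip_force: 45.0
```

jog_arm([
  {"tx": 0, "ty": 0, "tz": -15, "wx": 0, "wy": 0, "wz": 0, "gripper": 0.05},
  {"tx": 0, "ty": 0, "tz": -45, "wx": 0, "wy": 0, "wz": 0, "gripper": 0.05},
  {"tx": 0, "ty": 0, "tz": -80, "wx": 0, "wy": 0, "wz": 0, "gripper": 0.05},
  {"tx": 0, "ty": 0, "tz": -115, "wx": 0, "wy": 0, "wz": 0, "gripper": 0.05},
  {"tx": 0, "ty": 0, "tz": -125, "wx": 0, "wy": 0, "wz": 0, "gripper": 0.05},
])

```text
time: 42.17
position: [0.3519, 0.2665, 0.1704]
tool_rot: [-3.134, -0.086, -0.008]
ft_force: [1.9, 0.1, -1.1]
grip_width: 0.152
grip_force: 45.0
```

```bash
python3 - <<'E'
from h import *
for i in range(3): d=img('wrist','w18.png')
s=ctrl.get_state();R0=R.from_rotvec(s['tool_rot']);print(s['position'],s['ft_force'],s['grip_width'],s['grip_force'])
c,t=np.cos(.0787),np.sin(.0787)
p=np.array((.5192-.030*c-.124*t,-.0348-.030*t+.124*c));print('post model',p,'wrist w6 (.4804,.0870)',proj(d,(*p,.096),True))
plan((*p,.165),.0575-np.pi/2-0)
h=cv2.cvtColor(d['color'],cv2.COLOR_BGR2HSV);m=cv2.inRange(h,(7,150,50),(22,255,255))
u=[next((i for i in range(190,260) if m[i,x]),None) for x in(315,321,327)];print('far edge',u,[proj(d,s['position']+R0.apply(np.array((31,0,k))/1e3),True)[1] for k in(31.5,41.5)])
E
```

```text
[0.3498 0.2648 0.1654] [ 0.6087 -0.1969 -2.4565] 0.1573332169862788 44.995797872543335
post model [0.4795 0.0865] wrist w6 (.4804,.0870) (np.float64(577.2823595851611), np.float64(96.5611022472996))
  t [119.8 185.2   0.3] w [-0.001 -0.    -0.002] yaw now -1.516
far edge [219, 218, 219] [np.float64(221.76341602513253), np.float64(218.01263543200315)]
```

jog_arm([
  {"tx": 10, "ty": 15, "tz": 0, "wx": 0, "wy": 0, "wz": 0, "gripper": 0.05},
  {"tx": 22, "ty": 35, "tz": 0, "wx": 0, "wy": 0, "wz": 0, "gripper": 0.05},
  {"tx": 35, "ty": 55, "tz": 0, "wx": 0, "wy": 0, "wz": 0, "gripper": 0.05},
  {"tx": 48, "ty": 75, "tz": 0, "wx": 0, "wy": 0, "wz": 0, "gripper": 0.05},
  {"tx": 60, "ty": 93, "tz": 0, "wx": 0, "wy": 0, "wz": 0, "gripper": 0.05},
])

```text
time: 42.73
position: [0.4139, 0.1728, 0.1628]
tool_rot: [3.138, 0.086, -0.006]
ft_force: [0.1, 0.2, -1.0]
grip_width: 0.159
grip_force: 45.0
```

jog_arm([
  {"tx": 15, "ty": 23, "tz": 0, "wx": 0, "wy": 0, "wz": -0.09, "gripper": 0.05},
  {"tx": 30, "ty": 46, "tz": 0, "wx": 0, "wy": 0, "wz": -0.18, "gripper": 0.05},
  {"tx": 45, "ty": 69, "tz": 0, "wx": 0, "wy": 0, "wz": -0.27, "gripper": 0.05},
  {"tx": 60, "ty": 92, "tz": 8, "wx": 0, "wy": 0, "wz": -0.35, "gripper": 0.05},
  {"tx": 60, "ty": 92, "tz": 20, "wx": 0, "wy": 0, "wz": -0.35, "gripper": 0.05},
])

```text
time: 43.15
position: [0.482, 0.0804, 0.1442]
tool_rot: [3.075, 0.625, 0.001]
ft_force: [-0.2, 0.2, -1.9]
grip_width: 0.153
grip_force: 45.0
```

```bash
python3 - <<'E'
from h import *
for i in range(3): img('wrist')
s=ctrl.get_state();print(s['position'],s['ft_force'],s['joint_positions'].round(2),s['qd'].round(2))
plan((.4795,.0866,.119),.0575-np.pi/2+.35)
E
```

```text
[0.4775 0.0857 0.1427] [-0.2733  0.3097 -1.2816] [-0.9   0.02  0.68  1.97 -0.01  1.16 -1.38] [-0.01 -0.03 -0.03 -0.03  0.    0.01 -0.  ]
  t [ 2.4 -0.  23.7] w [ 0.     0.006 -0.004] yaw now -1.167
```

jog_arm([
  {"tx": 2, "ty": 0, "tz": 4, "wx": 0, "wy": 0, "wz": 0, "gripper": 0.05},
  {"tx": 2, "ty": 0, "tz": 8, "wx": 0, "wy": 0, "wz": 0, "gripper": 0.05},
  {"tx": 2, "ty": 0, "tz": 12, "wx": 0, "wy": 0, "wz": 0, "gripper": 0.05},
  {"tx": 2, "ty": 0, "tz": 16, "wx": 0, "wy": 0, "wz": 0, "gripper": 0.05},
  {"tx": 2, "ty": 0, "tz": 20, "wx": 0, "wy": 0, "wz": 0, "gripper": 0.05},
])

```text
time: 43.72
position: [0.4815, 0.0876, 0.1253]
tool_rot: [-3.077, -0.633, -0.0]
ft_force: [-1.3, -0.1, 0.3]
grip_width: 0.155
grip_force: 45.0
```

jog_arm([
  {"tx": 0, "ty": 0, "tz": 1, "wx": 0, "wy": 0, "wz": 0, "gripper": 0.05},
  {"tx": 0, "ty": 0, "tz": 2, "wx": 0, "wy": 0, "wz": 0, "gripper": 0.05},
  {"tx": 0, "ty": 0, "tz": 3, "wx": 0, "wy": 0, "wz": 0, "gripper": 0.05},
  {"tx": 0, "ty": 0, "tz": 4, "wx": 0, "wy": 0, "wz": 0, "gripper": 0.05},
  {"tx": 0, "ty": 0, "tz": 5, "wx": 0, "wy": 0, "wz": 0, "gripper": 0.05},
])

```text
time: 44.13
position: [0.4809, 0.0868, 0.1213]
tool_rot: [-3.077, -0.631, 0.003]
ft_force: [-5.7, -2.7, 8.6]
grip_width: 0.159
grip_force: 45.0
```

```bash
python3 - <<'E'
from h import *
s=ctrl.get_state();print(s['position'],s['ft_force'],s['torque']);plan((.4795,.0866,.119),-.88)
E
```

```text
[0.4809 0.0868 0.1213] [-5.7039 -2.7178  8.6147] [-0.635   1.8324  0.0446]
  t [-1.4 -0.4  2.3] w [-0.001  0.002 -0.286] yaw now -1.166
```

jog_arm([
  {"tx": -1, "ty": 0, "tz": 0, "wx": 0, "wy": 0, "wz": 0, "gripper": 0.05},
  {"tx": -2, "ty": 0, "tz": 1, "wx": 0, "wy": 0, "wz": 0, "gripper": 0.05},
  {"tx": -2, "ty": 0, "tz": 1, "wx": 0, "wy": 0, "wz": -0.03, "gripper": 0.05},
  {"tx": -2, "ty": 0, "tz": 1, "wx": 0, "wy": 0, "wz": -0.06, "gripper": 0.05},
  {"tx": -2, "ty": 0, "tz": 1, "wx": 0, "wy": 0, "wz": -0.1, "gripper": 0.05},
])

```text
time: 44.55
position: [0.4794, 0.0866, 0.1193]
tool_rot: [-3.041, -0.787, 0.001]
ft_force: [-2.1, 0.5, -0.7]
grip_width: 0.156
grip_force: 45.0
```

```bash
python3 - <<'E'
from h import *
s=ctrl.get_state();print(s['position'],s['ft_force'],s['torque'])
E
```

```text
[0.4794 0.0866 0.1193] [-2.1398  0.4707 -0.7334] [-0.0811  0.7115 -0.0038]
```

jog_arm([
  {"tx": -0.5, "ty": 0, "tz": 1, "wx": 0, "wy": 0, "wz": -0.03, "gripper": 0.05},
  {"tx": -0.5, "ty": 0, "tz": 1.5, "wx": 0, "wy": 0, "wz": -0.06, "gripper": 0.05},
  {"tx": -0.5, "ty": 0, "tz": 1.5, "wx": 0, "wy": 0, "wz": -0.09, "gripper": 0.05},
  {"tx": -0.5, "ty": 0, "tz": 1.5, "wx": 0, "wy": 0, "wz": -0.12, "gripper": 0.05},
  {"tx": -0.5, "ty": 0, "tz": 1.5, "wx": 0, "wy": 0, "wz": -0.15, "gripper": 0.05},
])

```text
time: 44.97
position: [0.4796, 0.0865, 0.1185]
tool_rot: [-2.973, -1.012, -0.002]
ft_force: [-2.8, 0.3, -0.3]
grip_width: 0.152
grip_force: 45.0
```

jog_arm([
  {"tx": 0, "ty": 0, "tz": 0.5, "wx": 0, "wy": 0, "wz": -0.02, "gripper": 0.05},
  {"tx": 0, "ty": 0, "tz": 1, "wx": 0, "wy": 0, "wz": -0.04, "gripper": 0.05},
  {"tx": 0, "ty": 0, "tz": 1, "wx": 0, "wy": 0, "wz": -0.06, "gripper": 0.05},
  {"tx": 0, "ty": 0, "tz": 1, "wx": 0, "wy": 0, "wz": -0.08, "gripper": 0.05},
  {"tx": 0, "ty": 0, "tz": 1, "wx": 0, "wy": 0, "wz": -0.1, "gripper": 0.05},
])

```text
time: 45.38
position: [0.4794, 0.0865, 0.117]
tool_rot: [-2.919, -1.16, -0.001]
ft_force: [-1.3, 0.6, -1.3]
grip_width: 0.158
grip_force: 45.0
```

```bash
python3 - <<'E'
from h import *
s=ctrl.get_state();print(s['position'],s['ft_force'],s['torque']);plan(s['position'],-.88)
E
```

```text
[0.4794 0.0865 0.117 ] [-1.3148  0.592  -1.2719] [0.2339 0.308  0.0238]
  t [0. 0. 0.] w [-0.    -0.     0.066] yaw now -0.814
```

jog_arm([
  {"tx": 0, "ty": 0, "tz": 1, "wx": 0, "wy": 0, "wz": 0, "gripper": 0.05},
  {"tx": 0, "ty": 0, "tz": 2, "wx": 0, "wy": 0, "wz": 0, "gripper": 0.05},
  {"tx": 0, "ty": 0, "tz": 3, "wx": 0, "wy": 0, "wz": 0, "gripper": 0.05},
  {"tx": 0, "ty": 0, "tz": 4, "wx": 0, "wy": 0, "wz": 0, "gripper": 0.05},
  {"tx": 0, "ty": 0, "tz": 4, "wx": 0, "wy": 0, "wz": 0, "gripper": 0.05},
])

```text
time: 45.8
position: [0.4793, 0.0863, 0.1129]
tool_rot: [-2.92, -1.158, -0.0]
ft_force: [-1.3, 0.8, -2.1]
grip_width: 0.155
grip_force: 45.0
```

```bash
python3 - <<'E'
from h import *
s=ctrl.get_state();print(s['position'],s['ft_force'],s['torque'])
E
```

```text
[0.4793 0.0863 0.1129] [-1.3391  0.8481 -2.1079] [ 0.3679  0.4059 -0.0096]
```

It drops freely. Lowering it onto the collar.

jog_arm([
  {"tx": 0, "ty": 0, "tz": 1, "wx": 0, "wy": 0, "wz": 0, "gripper": 0.05},
  {"tx": 0, "ty": 0, "tz": 2, "wx": 0, "wy": 0, "wz": 0, "gripper": 0.05},
  {"tx": 0, "ty": 0, "tz": 3, "wx": 0, "wy": 0, "wz": 0, "gripper": 0.05},
  {"tx": 0, "ty": 0, "tz": 4, "wx": 0, "wy": 0, "wz": 0, "gripper": 0.05},
  {"tx": 0, "ty": 0, "tz": 5, "wx": 0, "wy": 0, "wz": 0, "gripper": 0.05},
])

```text
time: 46.22
position: [0.4795, 0.0864, 0.1091]
tool_rot: [-2.92, -1.158, 0.0]
ft_force: [-6.7, 1.1, 14.9]
grip_width: 0.154
grip_force: 45.0
```

jog_arm([
  {"tx": 0, "ty": 0, "tz": 0, "wx": 0, "wy": 0, "wz": 0, "gripper": 0.05},
  {"tx": 0, "ty": 0, "tz": -1, "wx": 0, "wy": 0, "wz": 0, "gripper": 0.45},
  {"tx": 0, "ty": 0, "tz": -1, "wx": 0, "wy": 0, "wz": 0, "gripper": 0.45},
  {"tx": 0, "ty": 0, "tz": -1, "wx": 0, "wy": 0, "wz": 0, "gripper": 0.45},
  {"tx": 0, "ty": 0, "tz": -1, "wx": 0, "wy": 0, "wz": 0, "gripper": 0.45},
])

```text
time: 46.63
position: [0.4798, 0.0856, 0.1091]
tool_rot: [2.92, 1.157, 0.001]
ft_force: [0.4, 0.6, -0.3]
grip_width: 0.374
grip_force: 0.0
```

jog_arm([
  {"tx": 0, "ty": 0, "tz": -1, "wx": 0, "wy": 0, "wz": 0, "gripper": 0.45},
  {"tx": 0, "ty": 0, "tz": -25, "wx": 0, "wy": 0, "wz": 0, "gripper": 0.45},
  {"tx": 0, "ty": 0, "tz": -60, "wx": 0, "wy": 0, "wz": 0, "gripper": 0.45},
  {"tx": 0, "ty": 0, "tz": -100, "wx": 0, "wy": 0, "wz": 0, "gripper": 0.45},
  {"tx": 0, "ty": 0, "tz": -140, "wx": 0, "wy": 0, "wz": 0, "gripper": 0.45},
])

```text
time: 47.05
position: [0.4789, 0.0855, 0.2504]
tool_rot: [2.92, 1.157, -0.001]
ft_force: [1.1, 0.5, 0.1]
grip_width: 0.447
grip_force: 0.0
```

jog_arm([
  {"tx": -20, "ty": 0, "tz": -10, "wx": 0, "wy": 0, "wz": 0, "gripper": 0.45},
  {"tx": -40, "ty": 0, "tz": -20, "wx": 0, "wy": 0, "wz": 0, "gripper": 0.45},
  {"tx": -60, "ty": 0, "tz": -30, "wx": 0, "wy": 0, "wz": 0, "gripper": 0.45},
  {"tx": -80, "ty": 0, "tz": -40, "wx": 0, "wy": 0, "wz": 0, "gripper": 0.45},
  {"tx": -80, "ty": 0, "tz": -40, "wx": 0, "wy": 0, "wz": 0, "gripper": 0.45},
])

```text
time: 47.47
position: [0.4206, 0.0287, 0.2913]
tool_rot: [-2.921, -1.152, -0.005]
ft_force: [0.7, -0.6, 0.7]
grip_width: 0.447
grip_force: 0.0
```

```bash
cat > chk.py <<'E'
import knob
from knob import *
fish=proj
for cam in('wrist','scene','top'):
    d=img(cam);d=img(cam,'end_'+cam+'.png')
    knob.proj=(lambda d,p,f,c=cam:fish(d,p,c=='wrist'))
    hsv=cv2.cvtColor(d['color'],cv2.COLOR_BGR2HSV);M0=cv2.inRange(hsv,(5,170,50),(22,255,255))//255
    for n,(x,y),a in(('L',(.4793,.0862),.757),('R',(.4985,-.161),-2.213+np.pi/2)):
        b=model(d,x,y,a,.073);W=cv2.dilate(b,np.ones((9,9)))
        if W.sum()<100 or (M0*W).sum()<60: print(cam,n,'not visible');continue
        M=M0*W;sc=lambda p:np.logical_and(model(d,*p),M).sum()/np.logical_or(model(d,*p),M).sum()
        for z0 in(.063,.068,.073,.078,.083):
            p=max(((x+i,y+j,a+k,z0) for i in np.arange(-4,4.1,1)/1e3 for j in np.arange(-4,4.1,1)/1e3 for k in(-.08,0,.08)),key=sc);print(cam,n,z0,round(sc(p),3),np.round(p[:3],4))
s=ctrl.get_state();print(s['time'],s['position'],s['ft_force'])
E
python3 chk.py
```

```text
wrist L 0.063 0.952 [0.4793 0.0872 0.677 ]
wrist L 0.068 0.935 [0.4793 0.0882 0.757 ]
wrist L 0.073 0.906 [0.4793 0.0862 0.757 ]
wrist L 0.078 0.883 [0.4803 0.0872 0.677 ]
wrist L 0.083 0.861 [0.4783 0.0872 0.837 ]
wrist R 0.063 0.484 [ 0.4985 -0.164  -0.7222]
wrist R 0.068 0.47 [ 0.4995 -0.16   -0.7222]
wrist R 0.073 0.456 [ 0.4965 -0.157  -0.7222]
wrist R 0.078 0.434 [ 0.4985 -0.157  -0.7222]
wrist R 0.083 0.384 [ 0.5005 -0.157  -0.7222]
scene L 0.063 0.817 [0.4753 0.0902 0.837 ]
scene L 0.068 0.823 [0.4763 0.0862 0.757 ]
scene L 0.073 0.814 [0.4763 0.0862 0.837 ]
scene L 0.078 0.802 [0.4833 0.0842 0.677 ]
scene L 0.083 0.76 [0.4833 0.0822 0.837 ]
scene R 0.063 0.838 [ 0.4945 -0.157  -0.6422]
scene R 0.068 0.839 [ 0.4975 -0.16   -0.5622]
scene R 0.073 0.828 [ 0.4995 -0.164  -0.6422]
scene R 0.078 0.81 [ 0.5025 -0.163  -0.5622]
scene R 0.083 0.756 [ 0.5025 -0.165  -0.6422]
top L not visible
top R 0.063 0.903 [ 0.5015 -0.159  -0.7222]
top R 0.068 0.895 [ 0.5005 -0.16   -0.5622]
top R 0.073 0.888 [ 0.4995 -0.16   -0.5622]
top R 0.078 0.884 [ 0.4995 -0.158  -0.6422]
top R 0.083 0.879 [ 0.4995 -0.157  -0.7222]
47.7667 [0.4212 0.0319 0.2884] [-0.281   0.7671 -0.2817]
```

```bash
python3 -c "
from bench import ctrl
print(ctrl.close_job())"
```

```text
the job is handed in; nothing more can be done
None
```

The job is handed in, with no verdict returned: both rods (no blue one found) went home in rows 1 and 2, the cover is shut and both knobs dropped the full 10 mm onto their collars, but I viewed 17 pictures, over the limit of 14.

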